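Hang an S-hook in the grooved seat of a pipe rail and hang the parts pail from it

ROBOT

A 6-joint arm with a two-finger parallel gripper is mounted at the origin on the work surface. World frame = base frame: x ahead of the robot, y to its left, z up, the work surface at z = 0. Lengths are in m, angles in degrees, forces in N, time in s.
With the tool pointing down it reaches from about 0.4 to 0.825 m from the base axis. Payload 7 kg.
Tool frame: the origin (TCP) lies on the centre line of the jaws, within the pads' length; the fingertips stand 8 mm ahead of it and the grasp point (between the pads) lies 11 mm behind it; z points along the fingers, y is the line along which they close (so a half turn about z gives the same grasp; the last joint's range is limited). The gripper opens to 88 mm and grips with 3 to 60 N. Pads are 19 mm wide; open, the fingers measure 130 mm over their backs; the gripper's body (78 mm by 193 mm) begins 47 mm behind the grasp point.
Start: joints at [92.939, 20.546, 0.682, 0, -70.136, -16.507], TCP at [0.158, 0.656, 0.235] pointing down, gripper open.
Joint ranges: [-176.03, 176.03], [-82.01, 121.73], [-58.28, 71.71], [-173.87, 95.51], [-174.79, -0.11], [-173.66, 173.66]. Speed limits (degrees/s): [136.94, 136.94, 172.46, 180, 180, 180].

INTERFACE

Orientations are given as [roll, pitch, yaw] about the fixed x, y, z axes, in that order (R = Rz(yaw) Ry(pitch) Rx(roll)).
In Python, from plant import ctrl, vision gives the robot as it stands. The module is installed in compiled form; this text tells all that it offers.
- The arm moves only by the tool move_arm, never from a script. Its argument "moves" is one flat list of numbers, 7 for each row, row after row: the finger opening in cm, from 0 to 8.76, then the shift along the tool's x, y, z in cm, then the turn, a rotation vector about the tool's x, y, z in rad. A call has 1 to 8 rows; each row shifts and turns the commanded pose from where the row before left it, along the tool's axes as they then stand; what a row does not reach is not made up. A row lasts 1/10 s, in which the tool goes at most 50 mm and 8.59 degrees, less where a joint would pass 70% of its speed; a pose out of reach is approached as far as the arm can. A call with a gripper value outside its range is refused whole. The fingers move at their own pace and stop on an object; the grip force is fixed at half the most. Time passes only in rows, so rows that do not move let the fingers close. It gives the time, the measured TCP pose, the force, the opening and the grip force at its end, in the units of the state.
- ctrl.get_obs(): the state, without advancing time (a new reading comes with each control period).
- vision.snapshot(name): name is "scene" or "top" or "wrist"; returns (picture, depth): 480x640x3 uint8, red, green, blue; 480x640 float32, m along the optical axis (not along the pixel's ray), 0 where there is no reading.
- vision.camera_model(name): a dict with "vertical_fov" (degrees; the focal length in pixels is half the picture's height over the tangent of half this angle, whatever the lens; pixels are square), "cx", "cy" (the principal point, pixels), "cam_to_world" (4x4, takes a point from camera to world coordinates). Camera axes: x right, y down, z forward; pixel columns grow to the right and rows downward; lengths in m; the calibration is good to about 2 mm. A picture is of the moment at which its call begins: read the wrist's pose just before it. camera_model takes no time and is no camera call; for the wrist camera it gives the pose at the moment of the call.
- ctrl.close_job(): hands the job in; it is judged then, once.
The state is a dict: "clock": time; "joint_pos": joint angles; "qvel": joint speeds; "tau": joint torques, N m; "tool_pos": TCP position; "orientation": TCP orientation; "force": force on the tool from outside, world axes, zero at the start; "moment": the same for the moment, N m; "opening": finger opening in m; "gripper_force": force on a finger pad.
Only numpy, scipy, OpenCV 4.12 (cv2) and the standard library are available. Lean on these libraries where they do the work, as an engineer would, in place of code of your own. Each camera call takes 0.05 s, during which the arm holds its last target. There are 200 camera calls.

TASK

Take the S-hook out of its wooden block, hook it over the pipe rail and work it gently along the sleeve until it drops into the sleeve's groove; let it hang there free. Then hang the steel pail by its bail from the hook's lower curl, so that it hangs clear of the bench, upright and still. Be gentle with the rail: press or knock it with no more than 25 N, never drop the pail onto the hook, and leave the other things on the bench where they are.

Things in the scene. Friction and masses are not known exactly. Their poses are not given: they have to be found in the camera images.
- stand: Fixed rail: a steel pipe of 16 mm diameter, axis 255 mm above the bench, on two 16 mm posts (40 mm feet) at y = -150 and +150 mm. Origin on the bench below the rail's middle; x across the rail (away from the robot), y along it, z up. An aluminium sleeve sits on the pipe (see rail_mid).
- rail_mid (a point): Middle of the rail, on the pipe's axis. The sleeve on it, 25 mm in diameter, 144 mm long, has a steep-walled groove 14 mm wide, 4.5 mm deep, round its middle that bares the pipe. It is clamped (50 N) anywhere up to 25 mm either side of this point: the groove's place is NOT measured, feel or look for it. The pipe beyond the sleeve's ends is bare too, but is no seat.
- holder: Fixed wooden block, 100 x 50 x 55 mm (x, y, z), with a slot 65 x 12 mm (x, y), 40 mm deep from the top, in which the S-hook stands, its foot 15 mm above the bench, loose by about 2 mm. Origin at the centre of its underside.
- hook: S-hook of 8 mm round steel, 60 mm wide (x), 164 mm tall with the black grip tab on its crown, 0.14 kg. Origin at its lowest point, z up, the S lies in the x-z plane. The shank slants from (x -26, z 100) to (x 26, z 30) mm. It hangs on the rail with its x along the stand's x, the tab standing above the rail.
- hook_grip (a point): Middle of the black grip tab, 150 mm above the hook's origin. The tab is 24 x 10 x 36 mm (x, y, z), z 128 to 164 mm; grip it across y (10 mm) from above.
- hook_saddle (a point): Inside top of the upper curl (inner radius 22 mm, centre at z 100), 122 mm above the hook's origin; rests on the pipe. 263 mm above the bench when seated in the groove, 267.5 mm when only on the sleeve. The curl's tip, at x = +26 mm, ends at z 96 mm; between it and the slanting shank the mouth is 33 mm wide and looks down and to +x: bring the hook from -x, tip above the rail, then slantwise forward and down.
- hook_curl (a point): Where the axis of the pail's bail lies when hung: 11 mm above the hook's origin, 3 mm above the inside bottom of the lower curl (inner radius 22 mm, centre at z 30). The curl opens upward on the -x side; its tip, at x = -26, ends at z 38 mm.
- pail: Open steel pail, 55 mm deep, 90 mm wide at the rim, 72 mm at the foot, 0.17 to 0.33 kg. Origin at the centre of its underside, -x roughly towards the robot. A black stub handle, 14 mm wide (y), z 34 to 50 mm, reaches from the front wall to x = -121 mm.
- bail_mid (a point): Middle of the bail's crown, on the wire's axis: x -4, z 114 mm in the pail's frame. The bail is fixed, stiff 6 mm wire arching along y: uprights at y = -44 and +44 mm up to z = 85 mm, then sloping in to a straight crown 44 mm long.
- pail_grip (a point): On the stub handle, 92 mm in front of the pail's centre (-x), 42 mm above its underside; grip across y (14 mm), from above, best leaning back from the rail by about 0.35 rad.
- cap_a: Bystander: black capacitor can, 52 mm wide, 86 mm tall, standing on the bench between block and pail. Origin under its centre.
- cap_b: Bystander: like cap_a, to the left of the rail.
- flange: Bystander: blue pipe flange, 100 mm wide, 32 mm tall, to the right of the rail.
Things that resemble listed ones, but are neither listed nor needed, are in the scene too. Leave any orange or yellow look-alike of the hook alone.

How it is judged (in metres and radians):
On the way:
1. the S-hook hangs free in the sleeve's groove, let go by the gripper (z of hook_saddle in the frame of stand between 0.2585 and 0.2652 m and y of hook_saddle in the frame of stand between -0.033 and 0.033 m and x of hook_saddle in the frame of stand between -0.01 and 0.01 m and angle between hook's own z axis and vertical below 0.3 rad and contact force between the fingers and hook below 0.1 N and contact force between hook and stand above 0.5 N), for 0.4 s.
At the end, for the whole second after the job is handed in: Hook seated in the groove (saddle 258.5-265.2 mm up, within 33 mm of the rail's middle along it, 10 mm across) and carrying the pail: bail crown within 24 mm of the curl's seat, foot over 25 mm off the bench; both tilted under 0.3 rad, pail under 0.08 m/s and 0.8 rad/s (z of hook_saddle in the frame of stand between 0.2585 and 0.2652 m and y of hook_saddle in the frame of stand between -0.033 and 0.033 m and x of hook_saddle in the frame of stand between -0.01 and 0.01 m and angle between each of hook, pail's own z axis and vertical below 0.3 rad and distance between bail_mid and hook_curl below 0.024 m and height (world z) of pail above 0.025 m and contact force between pail and hook above 0.8 N and linear speed of pail below 0.08 m/s and angular speed of pail below 0.8 rad/s); the robot touches nothing.
It fails at once if the hook presses or knocks the rail with more than 25 N (contact force between hook and stand above 25 N).
It fails at once if the pail knocks the hook with more than 25 N (contact force between pail and hook above 25 N).
It fails at once if the robot or the pail strikes the rail stand with more than 25 N (contact force between any of the arm, the fingers, pail and stand above 25 N).
It fails at once if a bystander is moved by more than 15 mm (distance of any of cap_a, cap_b, flange from where it was at the start of the episode above 0.015 m).
It also fails if it takes over 72 s, if anything falls off the work surface, if the arm or the gripper's body presses on something with over 40 N, if the wrist force passes 120 N, or if a joint passes its speed limit or range.

## Working session

There is one attempt and no reset: what is moved stays moved. The work goes in short steps, Python scripts to look and compute and a tool call to move; the robot and the scene stay as the last step left them, time stands still between calls to the robot, and variables do not carry over. Pictures are saved under pics/ and viewed, at most 13 in all, crops included, and the job is handed in when it is done.

Besides the shell and the picture viewer there is one more tool, called after "Request:" as name(argument=value, ...) on one line, values as JSON. move_arm: Moves the arm, as the interface text tells. Its arguments: {"type":"object","properties":{"moves":{"type":"array"}},"required":["moves"]}

```bash
mkdir -p pics; cat > h.py <<'E'
import numpy as np, cv2
from plant import ctrl, vision
def snap(n):
    m=vision.camera_model(n); im,d=vision.snapshot(n); return im,d,m
def f(m): return 240/np.tan(np.radians(m["vertical_fov"])/2)
def pt(m,d,u,v):
    z=d[int(v),int(u)]; F=f(m); T=np.array(m["cam_to_world"])
    return (T@[ (u-m["cx"])/F*z,(v-m["cy"])/F*z,z,1])[:3]
def cloud(m,d):
    v,u=np.mgrid[0:480,0:640]; F=f(m); T=np.array(m["cam_to_world"])
    P=np.stack([(u-m["cx"])/F*d,(v-m["cy"])/F*d,d],-1)
    return P@T[:3,:3].T+T[:3,3]
def ray(m,u,v,h):
    T=np.array(m["cam_to_world"]);F=f(m);r=T[:3,:3]@[(u-m["cx"])/F,(v-m["cy"])/F,1];o=T[:3,3]
    return o+r*(h-o[2])/r[2]
E
python3 - <<'E'
from h import *
for n in("scene","top"):
    im,d,m=snap(n); np.savez(n+"0.npz",im=im,d=d); cv2.imwrite(f"pics/{n}0.png",im[:,:,::-1]); print(n,m, (d>0).mean())
print(ctrl.get_obs())
E
```

```text
scene {'vertical_fov': 43.08547074297551, 'cx': 318.6809884720694, 'cy': 236.97486952310376, 'cam_to_world': array([[ 0.80713914,  0.32058553, -0.49573312,  1.19054889],
       [ 0.58991705, -0.4705415 ,  0.65619248, -1.01951863],
       [-0.0228972 , -0.82208005, -0.56891133,  0.93966805],
       [ 0.        ,  0.        ,  0.        ,  1.        ]])} 0.9929329427083333
top {'vertical_fov': 53.633073626578835, 'cx': 312.0163887188229, 'cy': 237.39563755387104, 'cam_to_world': array([[-0.01487214, -0.98102966,  0.19328639,  0.26830276],
       [-0.99985871,  0.01307662, -0.01056198, -0.09411369],
       [ 0.00783409, -0.19341616, -0.98108553,  1.3090292 ],
       [ 0.        ,  0.        ,  0.        ,  1.        ]])} 0.995771484375
{'clock': 0.1, 'joint_pos': array([ 9.29408375e+01,  2.05871925e+01,  6.39628804e-01, -1.79548478e-02,
       -7.01362360e+01, -1.65069534e+01]), 'qvel': array([-0.02485946, -0.03421429,  0.09380132,  0.07969135, -0.03879598,
       -0.11811238]), 'tau': array([-2.18718931e-03, -5.84167564e+01,  2.93749917e+01,  7.01550141e+00,
        1.01355326e-02, -5.56692817e-05]), 'tool_pos': array([0.15825627, 0.65574966, 0.23372185]), 'orientation': array([ 1.79914858e+02, -7.62834996e-03, -1.35722234e+01]), 'force': array([0.11685288, 0.38787853, 0.75912529]), 'moment': array([ 0.04672122, -0.04899732, -0.00299194]), 'gripper_force': 0.0, 'opening': 0.08757042599176}
```

View pics/scene0.png

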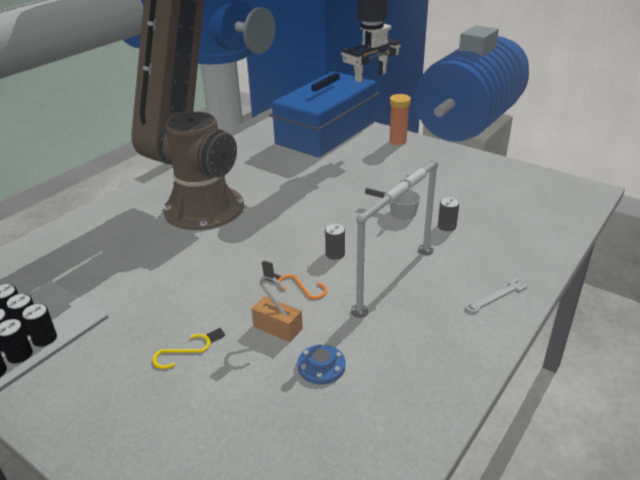

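View pics/top0.png

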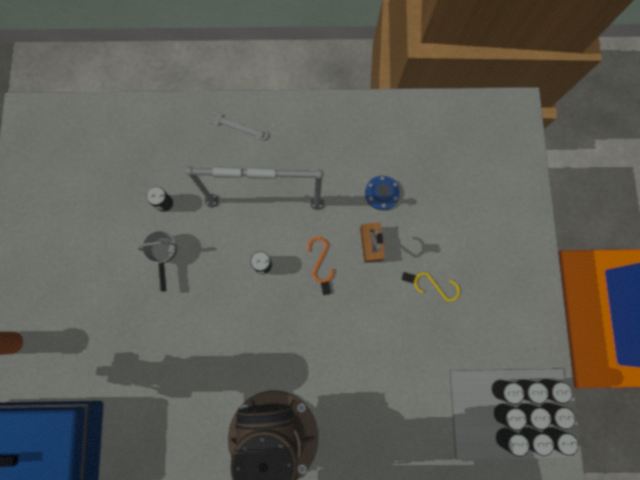

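The steel hook stands in the wooden block at top px (373,240) / scene (270,285). The orange one (top 320,262) and the yellow one (top 435,287) lie flat, so they are the decoys. The groove shows at about (242,173) in the top view, and the pail is at (160,248) with its handle at (162,278).

```bash
cat > m.py <<'E'
from h import *
np.set_printoptions(precision=4,suppress=True)
C={};I={};M={}
for n in("scene","top"):
    z=np.load(n+"0.npz"); M[n]=vision.camera_model(n); C[n]=cloud(M[n],z["d"]); I[n]=z["im"]
def st(name,msk,n):
    P=C[n][msk]; print(name,n,len(P),"med",np.median(P,0),"min",P.min(0),"max",P.max(0))
    return P
def box(n,x0,x1,y0,y1):
    m=np.zeros((480,640),bool); m[y0:y1,x0:x1]=1; return m
for n,b in(("top",(180,335,155,200)),("scene",(350,445,150,225))):
    P=C[n]; m=box(n,*b)&(P[...,2]>.235); Q=st("rail",m,n)
    c=Q[:,:2].mean(0); u,s,v=np.linalg.svd(Q[:,:2]-c); print("dir",v[0],np.degrees(np.arctan2(-v[0][0],v[0][1])))
    # profile along rail
# holder
for n,b in(("top",(350,400,215,270)),("scene",(245,310,295,345))):
    m=box(n,*b); Z=C[n][...,2]
    h=cv2.cvtColor(I[n],cv2.COLOR_RGB2HSV); w=(h[...,1]>110)&m&(Z>.047)&(Z<.063)
    Q=st("holdertop",w,n); r=cv2.minAreaRect(Q[:,:2].astype(np.float32)); print(r)
    m=box(n,350,400,215,270) if n=="top" else box(n,255,290,255,300)
    tab=m&(I[n].max(2)<60)&(Z>.1); Q=st("tab",tab,n)
    if len(Q)>5: print(cv2.minAreaRect(Q[:,:2].astype(np.float32)))
    st("hookhigh",m&(Z>.08),n)
for n,b in(("top",(135,185,230,295)),("scene",(360,425,180,220))):
    m=box(n,*b);Z=C[n][...,2]
    st("pailhandle",m&(I[n].max(2)<60)&(Z>.03)&(Z<.06),n)
    st("rim",m&(Z>.05)&(Z<.06),n); Q=st("bail",m&(Z>.1)&(Z<.13),n)
for k,b in(("cap_a",(245,278,248,276)),("cap_b",(143,175,183,212)),("flange",(360,405,173,213))):
    st(k,box("top",*b)&(C["top"][...,2]>.02),"top")
big=lambda x,s:cv2.resize(x,None,fx=s,fy=s,interpolation=cv2.INTER_CUBIC)
a=big(I["top"][150:210,180:340],5)
b=np.hstack([big(I["top"][215:275,345:405],5),big(I["scene"][245:345,240:320][:, :],3)[:300],big(I["top"][225:300,135:190],4)])
b=b[:, :800]; o=np.zeros((600,800,3),np.uint8); o[:300,:a.shape[1]]=a; o[300:,:b.shape[1]]=b
cv2.imwrite("pics/crop1.png",o[:,:,::-1])
E
python3 m.py
```

```text
rail top 1227 med [0.6283 0.0281 0.2625] min [ 0.2683 -0.1331  0.2365] max [0.6448 0.183  1.309 ]
dir [-0.226  -0.9741] 166.93769579507077
rail scene 982 med [0.636  0.0044 0.2615] min [ 0.6164 -1.0195  0.2353] max [1.1905 0.1791 0.9397]
dir [-0.3826  0.9239] 22.496268698172695
holdertop top 425 med [ 0.4975 -0.263   0.0542] min [ 0.4524 -0.2995  0.0471] max [ 0.5537 -0.2439  0.0615]
((0.5036463737487793, -0.271484911441803), (0.09927012771368027, 0.04883205518126488), 4.907251358032227)
tab top 48 med [ 0.4894 -0.2704  0.1765] min [ 0.4773 -0.2768  0.144 ] max [ 0.4993 -0.2678  0.1808]
((0.4884578585624695, -0.27263614535331726), (0.022157026454806328, 0.008683167397975922), 2.807243824005127)
hookhigh top 138 med [ 0.4855 -0.2718  0.1507] min [ 0.2683 -0.279   0.0803] max [ 0.5225 -0.0941  1.309 ]
holdertop scene 610 med [ 0.5116 -0.2847  0.0543] min [ 0.4561 -0.3052  0.047 ] max [ 0.5584 -0.2484  0.0604]
((0.507156252861023, -0.2767535448074341), (0.1016465425491333, 0.052483029663562775), 3.600478410720825)
  return _methods._mean(a, axis=axis, dtype=dtype,
  ret = um.true_divide(
Traceback (most recent call last):
  File "m.py", line 21, in <module>
    tab=m&(I[n].max(2)<60)&(Z>.1); Q=st("tab",tab,n)
                                     ~~^^^^^^^^^^^^^
  File "m.py", line 7, in st
    P=C[n][msk]; print(name,n,len(P),"med",np.median(P,0),"min",P.min(0),"max",P.max(0))
                                                                ~~~~~^^^
ValueError: zero-size array to reduction operation minimum which has no identity
```

```bash
python3 - <<'E'
s=open("m.py").read()
s=s.replace("P=C[n][msk]; print","P=C[n][msk]; P=P[P[:,2]<.5]\n    if len(P)<3: print(name,'none'); return P\n    print")
s=s.replace("max(2)<60","max(2)<75").replace(">.235); Q=st",">.24)&(np.abs(P[...,1])<.25); Q=st")
s=s.replace("    # profile along rail","""    a=np.median(Q[:,0]),np.median(Q[:,1]); k=np.polyfit(Q[:,1],Q[:,0],1); print("x=",k,"ends",Q[:,1].min(),Q[:,1].max())
    t=np.round(Q[:,1]/.005).astype(int)
    for j in range(t.min(),t.max()+1):
        w=t==j
        if w.any(): print(j*5,round(1e3*np.percentile(Q[w,2],90)),round(1e3*np.ptp(Q[w,0])),end=' | ')
    print()""")
open("m.py","w").write(s)
E
python3 m.py
```

```text
rail top 1193 med [0.6286 0.0308 0.2624] min [ 0.6154 -0.1331  0.2406] max [0.6448 0.183  0.2709]
dir [-0.0369 -0.9993] 177.88293516520594
x= [0.0368 0.6279] ends -0.13308332675193876 0.18296124023199353
-135 261 8 | -130 265 16 | -125 266 17 | -120 266 20 | -115 265 13 | -110 264 13 | -105 265 13 | -100 264 12 | -95 264 13 | -90 263 15 | -85 263 13 | -80 263 14 | -75 263 13 | -70 263 13 | -65 263 14 | -60 263 16 | -55 264 14 | -50 264 14 | -45 263 16 | -40 262 13 | -35 264 14 | -30 263 15 | -25 267 13 | -20 268 21 | -15 266 23 | -10 267 23 | -5 268 21 | 0 268 21 | 5 269 20 | 10 268 21 | 15 268 23 | 20 268 20 | 25 268 21 | 30 268 20 | 35 267 20 | 40 268 25 | 45 264 15 | 50 265 15 | 55 265 22 | 60 267 23 | 65 269 24 | 70 268 24 | 75 266 21 | 80 268 22 | 85 268 22 | 90 267 22 | 95 268 21 | 100 267 21 | 105 268 23 | 110 268 21 | 115 267 20 | 120 267 18 | 125 264 14 | 130 263 15 | 135 264 15 | 140 263 15 | 145 263 14 | 150 266 15 | 155 263 14 | 160 263 14 | 165 263 14 | 170 264 19 | 175 266 17 | 180 265 17 | 185 262 5 | 
rail scene 950 med [0.6357 0.0062 0.2614] min [ 0.6164 -0.1383  0.2
[... 2203 characters left out ...]
[0.5409 0.3472 0.0596]
bail top 62 med [0.4938 0.3001 0.1144] min [0.4868 0.2669 0.1006] max [0.4991 0.3364 0.1212]
pailhandle scene 74 med [0.41   0.2838 0.045 ] min [0.3806 0.2759 0.0359] max [0.4381 0.2917 0.0517]
rim scene 102 med [0.5061 0.2869 0.0528] min [0.3822 0.2505 0.05  ] max [0.5445 0.3474 0.0598]
bail scene 4 med [0.4952 0.2799 0.1129] min [0.4935 0.2788 0.1115] max [0.4975 0.2869 0.116 ]
cap_a top 359 med [0.4466 0.0269 0.0781] min [0.4236 0.0032 0.0224] max [0.4744 0.0538 0.0894]
cap_b top 425 med [0.6258 0.3027 0.0771] min [0.604  0.2827 0.0201] max [0.6555 0.3341 0.0915]
flange top 353 med [ 0.6504 -0.3092  0.0313] min [ 0.6108 -0.3487  0.0201] max [ 0.6937 -0.2715  0.0391]
```

View pics/crop1.png

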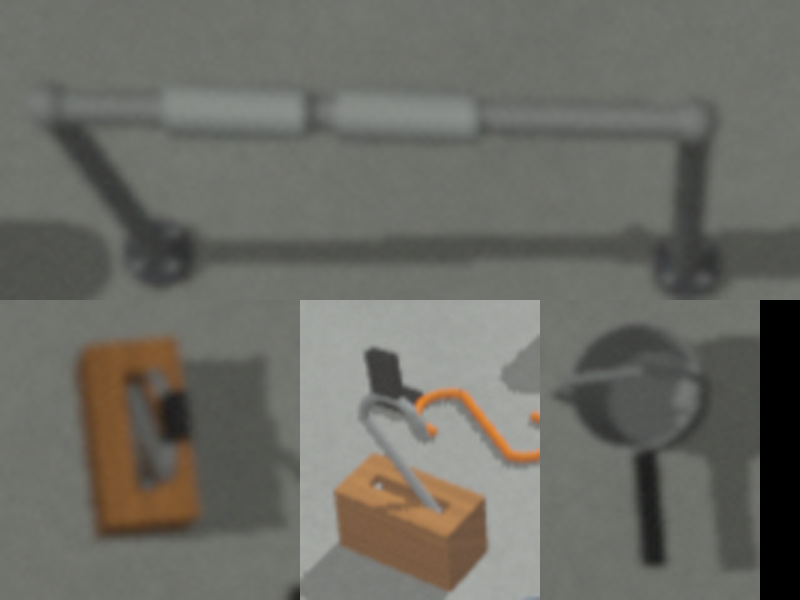

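```bash
cat >> h.py <<'E'
from scipy.spatial.transform import Rotation as Ro
def plan(wps,op,step=4.8,ang=8.3,start=None):
    """wps: list of (xyz m, rpy deg). prints rows; rounded values are integrated so errors do not pile up"""
    o=ctrl.get_obs()
    p,R=start if start else (np.array(o["tool_pos"]),Ro.from_euler("xyz",o["orientation"],degrees=True))
    for x,e in wps:
        x=np.array(x,float); G=Ro.from_euler("xyz",e,degrees=True)
        n=max(1,int(np.ceil(max(np.linalg.norm(x-p)*100/step,np.degrees((R.inv()*G).magnitude())/ang))))
        for k in range(n,0,-1):
            d=np.round(R.inv().apply((x-p)/k)*100,2); w=np.round((R.inv()*G).as_rotvec()/k,3)
            print(",".join(f"{q:g}" for q in [op,*d,*w])+",")
            p=p+R.apply(d/100); R=R*Ro.from_rotvec(w)
        print("--")
    return p,R
E
python3 -c "
from h import *
plan([((.44,.25,.26),(180,0,4)),((.49,-.276,.26),(180,0,4))],5)"
```

```text
5,3.36,2.98,-0.23,0,0,-0.028,
5,3.27,3.08,-0.23,0,0,-0.028,
5,3.18,3.17,-0.23,0,0,-0.028,
5,3.09,3.26,-0.24,0,0,-0.028,
5,3,3.34,-0.23,0,0,-0.028,
5,2.91,3.42,-0.24,0,0,-0.028,
5,2.81,3.5,-0.23,0,0,-0.028,
5,2.71,3.58,-0.24,0,0,-0.028,
5,2.61,3.66,-0.23,0,0,-0.028,
5,2.5,3.73,-0.24,0.001,0,-0.027,
5,2.4,3.79,-0.24,0,0,-0.028,
--
5,0.11,4.4,0,0,0,0,
5,0.11,4.4,0,0,0,0,
5,0.11,4.4,0,0,0,0,
5,0.11,4.4,0,0,0,0,
5,0.11,4.4,0,0,0,0,
5,0.11,4.4,0,0,0,0,
5,0.11,4.4,0,0,0,0,
5,0.11,4.4,0.01,0,0,0,
5,0.11,4.41,0,0,0,0,
5,0.11,4.4,0.01,0,0,0,
5,0.1,4.41,0,0,0,0,
5,0.11,4.4,0.01,0,0,0,
--
```

Request:
move_arm(moves=[5, 3.4, 3, -0.2, 0, 0, -0.028, 5, 3.3, 3.1, -0.2, 0, 0, -0.028, 5, 3.2, 3.2, -0.2, 0, 0, -0.028, 5, 3.1, 3.3, -0.2, 0, 0, -0.028, 5, 3, 3.3, -0.2, 0, 0, -0.028, 5, 2.9, 3.4, -0.2, 0, 0, -0.028, 5, 2.8, 3.5, -0.2, 0, 0, -0.028, 5, 2.7, 3.6, -0.2, 0, 0, -0.028])

```text
clock: 0.9
tool_pos: [0.3644, 0.3585, 0.2505]
orientation: [180.0, 0.0, -0.7]
force: [0.2, 1.0, 0.2]
opening: 0.0502
gripper_force: 0.0
```

Request:
move_arm(moves=[5, 2.6, 3.7, -0.2, 0, 0, -0.028, 5, 2.5, 3.7, -0.2, 0, 0, -0.028, 5, 2.4, 3.8, -0.2, 0, 0, -0.028, 5, 0.1, 4.4, 0, 0, 0, 0, 5, 0.1, 4.4, 0, 0, 0, 0, 5, 0.1, 4.4, 0, 0, 0, 0, 5, 0.1, 4.4, 0, 0, 0, 0, 5, 0.1, 4.4, 0, 0, 0, 0])

```text
clock: 1.7
tool_pos: [0.4607, 0.0285, 0.2565]
orientation: [-180.0, -0.0, 4.1]
force: [1.6, -0.3, 0.1]
opening: 0.0503
gripper_force: 0.0
```

Request:
move_arm(moves=[5, 0.1, 4.4, 0, 0, 0, 0, 5, 0.1, 4.4, 0, 0, 0, 0, 5, 0.1, 4.4, 0, 0, 0, 0, 5, 0.1, 4.4, 0, 0, 0, 0, 5, 0.1, 4.4, 0, 0, 0, 0, 5, 0.1, 4.4, 0, 0, 0, 0, 5, 0.1, 4.4, 0, 0, 0, 0])

```text
clock: 2.4
tool_pos: [0.4897, -0.2783, 0.2563]
orientation: [-180.0, 0.0, 4.1]
force: [1.5, 0.8, 0.6]
opening: 0.0497
gripper_force: 0.0
```

Look closer with the wrist camera.

```bash
python3 - <<'E'
from h import *
np.set_printoptions(precision=4,suppress=True)
im,d,m=snap("wrist"); print(ctrl.get_obs()["tool_pos"],m["cam_to_world"])
C=cloud(m,d); Z=C[...,2]
near=(np.abs(C[...,0]-.5)<.06)&(np.abs(C[...,1]+.276)<.05)
t=near&(im.max(2)<75)&(Z>.16)&(Z<.19); P=C[t]; print("tab",len(P),P.min(0),P.max(0),np.median(P,0))
if len(P)>5: print(cv2.minAreaRect(P[:,:2].astype(np.float32)))
h=cv2.cvtColor(im,cv2.COLOR_RGB2HSV); t=near&(h[...,1]>110)&(abs(Z-.055)<.006); P=C[t]; print("block",len(P)); print(cv2.minAreaRect(P[:,:2].astype(np.float32)))
t=near&(h[...,1]<80)&(Z>.06)&(Z<.14);P=C[t]
for a in np.arange(.06,.14,.01):
    q=P[(P[:,2]>=a)&(P[:,2]<a+.01)]
    if len(q): print(a,len(q),q.mean(0),q.min(0),q.max(0))
cv2.imwrite("pics/w1.png",im[:,:,::-1])
E
```

```text
[ 0.49   -0.2831  0.2557] [[ 0.0716 -0.9628 -0.2605  0.5598]
 [-0.9974 -0.0693 -0.0177 -0.272 ]
 [-0.001   0.2611 -0.9653  0.4055]
 [ 0.      0.      0.      1.    ]]
tab 629 [ 0.4779 -0.2776  0.16  ] [ 0.5033 -0.2672  0.1793] [ 0.4935 -0.2724  0.1767]
((0.49078208208084106, -0.27234992384910583), (0.025372164323925972, 0.008778083138167858), 4.100680828094482)
block 4386
((0.5042570233345032, -0.2709561884403229), (0.0995883047580719, 0.048353224992752075), 4.893610954284668)
0.06 20 [ 0.5176 -0.2709  0.0624] [ 0.5081 -0.2745  0.06  ] [ 0.5208 -0.2665  0.0695]
0.06999999999999999 11 [ 0.5036 -0.2749  0.0745] [ 0.4993 -0.2752  0.071 ] [ 0.5075 -0.2746  0.0796]
0.07999999999999999 10 [ 0.4962 -0.2754  0.0831] [ 0.4929 -0.2757  0.08  ] [ 0.5003 -0.2751  0.0867]
0.10999999999999997 24 [ 0.5239 -0.2692  0.1183] [ 0.522  -0.2729  0.116 ] [ 0.5251 -0.2661  0.1199]
0.11999999999999997 76 [ 0.5213 -0.2698  0.1261] [ 0.5181 -0.2733  0.1202] [ 0.5241 -0.2659  0.1299]
0.12999999999999995 195 [ 0.513  -0.2705  0.1358] [ 0.5047 -0.2742  0.1301] [ 0.5201 -0.2668  0.1399]
```

View pics/w1.png

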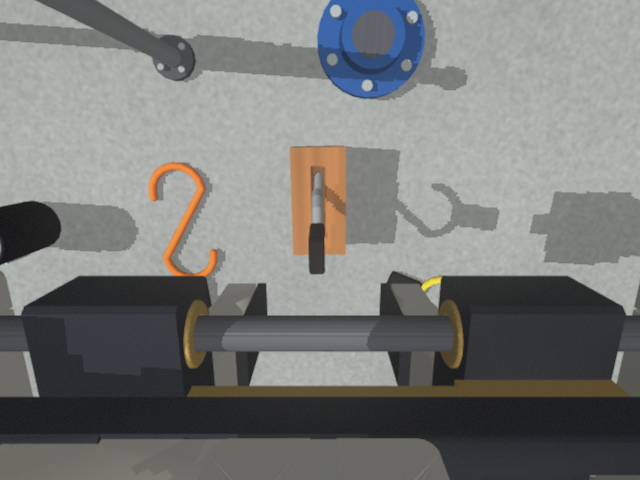

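Pixels: tab at (317,248), curl at (318,190), block outline (292-345, 147-253). The hook leans back slightly and everything around it is clear. I'll go down and grip.

Request:
move_arm(moves=[5, 0.2, -1.1, 0, 0, 0, 0, 5, 0, 0, 3, 0, 0, 0, 5, 0, 0, 3, 0, 0, 0, 5, 0, 0, 2.5, 0, 0, 0, 5, 0, 0, 1.3, 0, 0, 0, 5, 0, 0, 0, 0, 0, 0])

```text
clock: 3.05
tool_pos: [0.4903, -0.2645, 0.1569]
orientation: [-179.9, 0.2, 4.1]
force: [-0.3, 0.3, 0.3]
opening: 0.05
gripper_force: 0.0
```

```bash
python3 - <<'E'
from h import *
np.set_printoptions(precision=4,suppress=True)
im,d,m=snap("wrist"); print(ctrl.get_obs()["tool_pos"])
C=cloud(m,d); Z=C[...,2]
near=(np.abs(C[...,0]-.5)<.06)&(np.abs(C[...,1]+.276)<.018)
t=near&(im.max(2)<75)&(Z>.165)&(Z<.19); P=C[t]; print("tab",len(P))
if len(P)>5: print(P.min(0),P.max(0),cv2.minAreaRect(P[:,:2].astype(np.float32)))
E
```

```text
[ 0.4913 -0.2649  0.1585]
tab 1132
[ 0.4778 -0.2924  0.165 ] [ 0.5032 -0.2666  0.19  ] ((0.4914408028125763, -0.28028884530067444), (0.025235438719391823, 0.025687623769044876), 5.578502178192139)
```

Request:
move_arm(moves=[5, 0, 0.7, 0, 0, 0, 0, 3, 0, 0, 0, 0, 0, 0, 1.5, 0, 0, 0, 0, 0, 0, 0.5, 0, 0, 0, 0, 0, 0, 0.5, 0, 0, 0, 0, 0, 0, 0.5, 0, 0, 0, 0, 0, 0])

```text
clock: 3.7
tool_pos: [0.4918, -0.2723, 0.1587]
orientation: [180.0, -0.0, 4.1]
force: [-0.1, -0.3, 0.1]
opening: 0.0156
gripper_force: 0.0
```

Request:
move_arm(moves=[0, 0, 0, 0, 0, 0, 0, 0, 0, 0, 0, 0, 0, 0, 0, 0, 0, 0, 0, 0, 0])

```text
clock: 4.0
tool_pos: [0.4918, -0.2724, 0.1586]
orientation: [180.0, 0.0, 4.1]
force: [-0.2, 0.1, 0.9]
opening: 0.01
gripper_force: 30.0
```

```bash
python3 -c "
from h import *
plan([((.492,-.272,.345),(180,0,4.1)),((.545,.047,.345),(180,0,-2.3))],0)"
```

```text
0,0.01,-0.01,-4.66,0,0,-0,
0,0,-0.01,-4.66,0,0,-0,
0,0.01,-0.01,-4.66,0,0,-0,
0,0,-0,-4.66,0,0,-0,
--
0,1.08,-4.49,-0,0,0,0.016,
0,1.01,-4.51,-0,0,0,0.016,
0,0.94,-4.52,-0,0,0,0.016,
0,0.86,-4.54,-0,0,0,0.016,
0,0.79,-4.55,-0,0,0,0.016,
0,0.72,-4.57,-0,0,0,0.016,
0,0.64,-4.57,-0,0,0,0.015,
--
```

Request:
move_arm(moves=[0, 0, 0, -1.5, 0, 0, 0, 0, 0, 0, -3, 0, 0, 0, 0, 0, 0, -4, 0, 0, 0, 0, 0, 0, -4, 0, 0, 0, 0, 0, 0, -4, 0, 0, 0, 0, 0, 0, -2.1, 0, 0, 0])

```text
clock: 4.6
tool_pos: [0.4924, -0.2727, 0.3482]
orientation: [179.9, -0.2, 4.1]
force: [-0.1, -0.5, -1.7]
opening: 0.0098
gripper_force: 30.0
```

Request:
move_arm(moves=[0, 0.9, -3, 0, 0, 0, 0.016, 0, 1, -4.5, 0, 0, 0, 0.016, 0, 0.9, -4.5, 0, 0, 0, 0.016, 0, 0.9, -4.5, 0, 0, 0, 0.016, 0, 0.8, -4.5, 0, 0, 0, 0.016, 0, 0.7, -4.5, 0, 0, 0, 0.016, 0, 0.6, -4, 0, 0, 0, 0.016, 0, 0.3, -2.3, 0, 0, 0, 0])

```text
clock: 5.4
tool_pos: [0.5473, 0.0498, 0.344]
orientation: [-180.0, 0.0, -2.3]
force: [-0.0, -0.4, -1.1]
opening: 0.0097
gripper_force: 30.0
```

```bash
python3 - <<'E'
from h import *
np.set_printoptions(precision=4,suppress=True)
o=ctrl.get_obs(); print(o["tool_pos"],o["orientation"],o["opening"])
ims=[]
for n in("wrist","scene","top"):
    im,d,m=snap(n); np.savez(n+"1.npz",im=im,d=d,T=m["cam_to_world"]); 
    C=cloud(m,d); Z=C[...,2]
    t=(abs(C[...,0]-.634)<.03)&(Z>.24)&(Z<.275)&(C[...,1]>-.03)&(C[...,1]<.125); P=C[t]; print(n,len(P),P[:,0].min(),P[:,0].max(),np.polyfit(P[:,1],P[:,0],1))
    y=np.round(P[:,1]/.002).astype(int)
    print([(2*k,int(1e3*np.percentile(P[y==k,2],95)*10)/10,int(1e3*np.ptp(P[y==k,0]))) for k in range(-15,63) if (y==k).sum()>2 and (14<k<36 or k<-10 or k>57)])
    ims.append(im)
s=ims[1][110:260,320:470]; cv2.imwrite("pics/c2.png",np.hstack([cv2.resize(s,None,fx=3,fy=3),cv2.resize(ims[0],None,fx=.54,fy=.9375)[:450]])[:,:,::-1])
E
```

```text
[0.5473 0.0498 0.344 ] [-179.9838    0.0423   -2.2596] 0.009690075379327152
wrist 11059 0.6182249167082365 0.6470319432022694 [0.0344 0.6305]
[(-30, 262.8, 14), (-28, 262.4, 14), (-26, 262.2, 14), (-24, 262.6, 14), (-22, 265.4, 20), (30, 266.4, 23), (32, 266.6, 23), (34, 266.6, 23), (36, 267.0, 23), (38, 266.6, 23), (40, 266.5, 23), (42, 266.7, 23), (44, 264.7, 21), (46, 262.7, 15), (48, 262.4, 14), (50, 262.5, 15), (52, 262.4, 15), (54, 262.6, 15), (56, 262.7, 14), (58, 266.7, 23), (60, 266.7, 23), (62, 266.9, 23), (64, 266.6, 23), (66, 266.8, 23), (68, 266.7, 23), (70, 266.8, 23), (116, 266.8, 24), (118, 266.8, 23), (120, 266.8, 23), (122, 266.6, 22), (124, 262.8, 14)]
scene 501 0.6187593354063715 0.6486845759121611 [0.042  0.6358]
[(-28, 265.3, 10), (-26, 266.8, 18), (-24, 267.3, 22), (-22, 265.7, 17), (30, 264.8, 7), (32, 267.8, 20), (34, 267.0, 15), (36, 268.4, 14), (38, 256.7, 2), (46, 261.8, 10), (48, 262.7, 8), (50, 266.4, 8), (52, 264.1, 12), (54, 266.6, 16), (56, 267.3, 22), (58, 267.6, 22), (60, 265.7, 8), (62, 269.0, 20), (64, 264.7, 6), (66, 268.3, 14), (68, 264.1, 5), (70, 266.4, 11), (116, 266.6, 6)]
top 64 0.6177992820323492 0.6406746653825899 [0.0392 0.6285]
[]
```

View pics/c2.png

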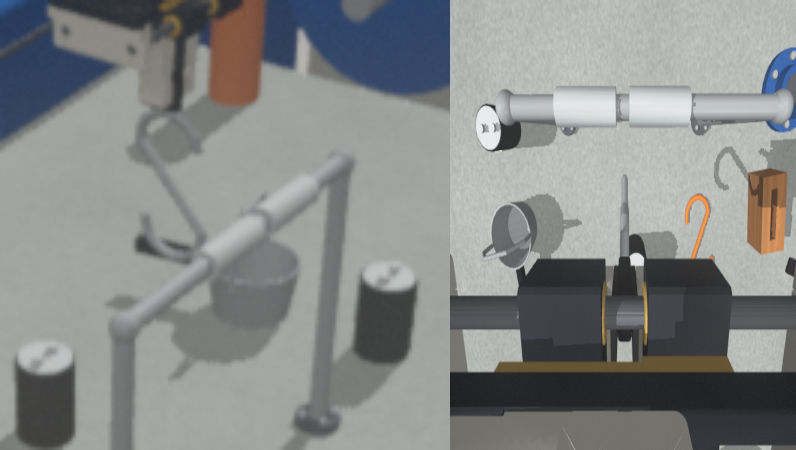

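```bash
python3 - <<'E'
from h import *
np.set_printoptions(precision=4,suppress=True)
for n in("wrist","scene"):
    z=np.load(n+"1.npz"); m=vision.camera_model(n); m["cam_to_world"]=z["T"]
    im=z["im"];C=cloud(m,z["d"]); Z=C[...,2]
    P=C[(Z>.15)&(Z<.36)&(abs(C[...,1]-.05)<.03)&(C[...,0]>.5)&(C[...,0]<.602)&(im.max(2)>60 if n=="scene" else True)]
    print(n,len(P))
    for a in np.arange(.19,.34,.01):
        q=P[(P[:,2]>=a)&(P[:,2]<a+.01)]
        if len(q)>2: print(round(a+.005,3),len(q),"x",q[:,0].min(),q[:,0].max(),"y",np.median(q[:,1]))
    S=C[(Z>.25)&(Z<.275)&(abs(C[...,1]-.05)<.025)&(abs(C[...,0]-.634)<.03)]
    # axis by circle fit on sleeve section, radius 12.5, z .255 
    S=S[(abs(S[:,1]-.05)>.009)]
    from scipy.optimize import least_squares
    r=least_squares(lambda p:np.hypot(S[:,0]-p[0]-.039*(S[:,1]-.05),S[:,2]-p[1])-.0125,[.634,.255]); print("axis at y=.05",r.x,np.std(r.fun))
E
```

```text
wrist 3176
0.235 136 x 0.5779067927839207 0.5875641400216092 y 0.05045465029392433
0.245 193 x 0.5694214542332354 0.5819038343643946 y 0.05036189347377435
0.255 18 x 0.5705778152112877 0.5730806942776131 y 0.050351569858218495
0.305 133 x 0.5756312900912602 0.58060311181738 y 0.05004355778787375
0.315 307 x 0.5637476825964203 0.5785254450614332 y 0.050591656574978924
0.325 484 x 0.5571590639867582 0.5720845855636922 y 0.05085605871704459
0.335 319 x 0.555681867081143 0.5601584084443555 y 0.051184035450101036
0.345 679 x 0.5558870038402612 0.5596821676361128 y 0.05078738094596686
axis at y=.05 [0.6326 0.2537] 0.0005787246592591021
scene 518
0.205 39 x 0.5352645673421389 0.5766517136466727 y 0.04729975286212751
0.215 30 x 0.5343611487265176 0.5809093927705864 y 0.046713574140327174
0.225 26 x 0.5303649793331714 0.5858341338941075 y 0.04597515651699191
0.235 27 x 0.5286414212227668 0.5888928564759403 y 0.04695090260068446
0.245 18 x 0.5692679529919116 0.5810592056256079 y 0.04703796986876385
0.255 20 x 0.5554031625506793 0.572827158859976 y 0.04745759413535633
0.265 22 x 0.5464123850707497 0.5664017702621584 y 0.047356558836311735
0.275 17 x 0.5406975018016721 0.5537374596574125 y 0.04851871960131415
0.285 22 x 0.5284477368468079 0.54882688498147 y 0.047235946471571255
0.295 23 x 0.52273810396001 0.5763388846306988 y 0.048441584652727965
0.305 27 x 0.5248608159545264 0.5812675281518376 y 0.04737052519174356
0.315 36 x 0.5264584860615874 0.5789008053962056 y 0.04752614666355137
0.325 46 x 0.5319502421872395 0.5713401587417348 y 0.04663021596005734
0.335 28 x 0.5344457462835603 0.5600009393180512 y 0.044598903094778874
0.345 69 x 0.5346362137607944 0.5606976449941573 y 0.03179149572293771
axis at y=.05 [0.6319 0.2545] 0.0013361191047973496
```

```bash
python3 -c "
from h import *
plan([((.5965,.0503,.347),(180,5.5,-2.3)),((.6325-.006,.0503,.2986+.008),(180,5.5,-2.3)),((.6325,.0503,.291),(180,5.5,-2.3))],0,step=2.5)"
```

```text
0,2.46,-0.18,-0.16,0,-0.047,0.001,
0,2.45,-0.19,-0.28,0,-0.048,0.001,
--
0,1.12,-0.04,1.25,0,0,-0,
0,1.13,-0.04,1.24,0,0,-0,
0,1.12,-0.04,1.25,0,0,-0,
--
0,0.75,-0.03,1.49,0,0,-0,
--
```

Request:
move_arm(moves=[0, 2.4, -0.18, -0.16, 0, -0.048, 0, 0, 2.4, -0.19, -0.28, 0, -0.048, 0, 0, 0, 0, 0, 0, 0, 0, 0, 1.1, -0.04, 1.2, 0, 0, 0, 0, 1.1, -0.04, 1.2, 0, 0, 0, 0, 1.1, -0.04, 1.2, 0, 0, 0, 0, 0, 0, 0, 0, 0, 0])

```text
clock: 6.25
tool_pos: [0.6245, 0.0484, 0.3055]
orientation: [179.9, 5.7, -2.4]
force: [-0.4, 0.1, -2.3]
opening: 0.01
gripper_force: 30.0
```

```bash
python3 - <<'E'
from h import *
np.set_printoptions(precision=4,suppress=True)
o=ctrl.get_obs(); print(o["tool_pos"],o["orientation"],o["force"])
im,d,m=snap("wrist"); C=cloud(m,d); Z=C[...,2]
P=C[(Z>.24)&(Z<.27)&(abs(C[...,1]-.05)<.035)&(abs(C[...,0]-.634)<.03)]
y=np.round(P[:,1]/.002).astype(int)
print([(2*k,round(1e3*np.percentile(P[y==k,2],95),1)) for k in range(8,43) if (y==k).sum()>2])
H=C[(Z>.272)&(Z<.30)&(abs(C[...,1]-.05)<.02)&(C[...,0]>.62)&(C[...,0]<.69)]; print("hook y",len(H),np.median(H,0),H.min(0),H.max(0))
im2,_,_=snap("scene"); cv2.imwrite("pics/c3.png",np.hstack([cv2.resize(im2[110:250,340:460],None,fx=3.4,fy=3.4,interpolation=2)[:470],cv2.resize(im[0:300,170:470],(380,476),interpolation=2)[:470]])[:,:,::-1])
E
```

```text
[0.6245 0.0484 0.3055] [179.9388   5.7459  -2.3696] [-0.4416  0.0927 -2.3361]
[(16, np.float64(266.4)), (18, np.float64(266.7)), (20, np.float64(266.5)), (22, np.float64(266.5)), (24, np.float64(266.5)), (26, np.float64(266.5)), (28, np.float64(266.6)), (30, np.float64(266.9)), (32, np.float64(266.4)), (34, np.float64(266.7)), (36, np.float64(266.8)), (38, np.float64(266.4)), (40, np.float64(266.5)), (42, np.float64(266.6)), (44, np.float64(265.0)), (46, np.float64(269.7)), (48, np.float64(269.3)), (50, np.float64(269.5)), (52, np.float64(269.9)), (54, np.float64(262.6)), (56, np.float64(262.2)), (58, np.float64(266.4)), (60, np.float64(266.6)), (62, np.float64(266.5)), (64, np.float64(266.6)), (66, np.float64(266.5)), (68, np.float64(266.8)), (70, np.float64(266.6)), (72, np.float64(266.5)), (74, np.float64(266.5)), (76, np.float64(266.6)), (78, np.float64(266.8)), (80, np.float64(266.7)), (82, np.float64(266.7)), (84, np.float64(266.7))]
hook y 1021 [0.6394 0.0493 0.284 ] [0.6326 0.0353 0.2721] [0.6514 0.0643 0.3   ]
```

View pics/c3.png

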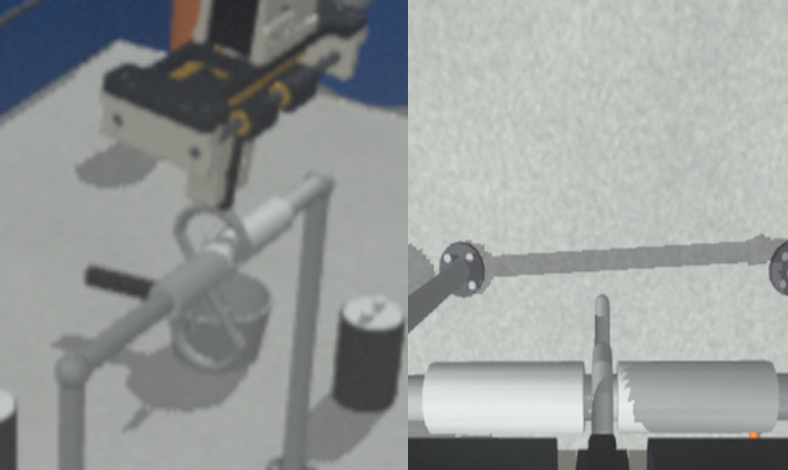

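The hook is around the rail at px (603,370), about 1.5 mm short of the groove's centre (groove 585-617). Shift, lower, then feel.

Request:
move_arm(moves=[0, 0.47, -0.08, 0.68, 0, 0, 0, 0, 0.47, -0.07, 0.68, 0, 0, 0, 0, 0, 0, 0, 0, 0, 0, 0, 0.02, 0, 0.15, 0, 0, 0, 0, 0, 0, 0, 0, 0, 0])

```text
clock: 6.85
tool_pos: [0.6331, 0.0499, 0.2929]
orientation: [180.0, 5.5, -2.3]
force: [0.1, -1.3, -1.0]
opening: 0.01
gripper_force: 30.0
```

Request:
move_arm(moves=[0, 0.01, 0, 0.15, 0, 0, 0, 0, 0.01, 0, 0.15, 0, 0, 0, 0, 0.01, 0, 0.1, 0, 0, 0, 0, 0, 0, 0, 0, 0, 0])

```text
clock: 7.25
tool_pos: [0.6329, 0.0498, 0.2887]
orientation: [180.0, 5.5, -2.3]
force: [0.6, -0.5, -1.8]
opening: 0.0098
gripper_force: 30.0
```

Request:
move_arm(moves=[0, 0.01, 0, 0.1, 0, 0, 0, 0, 0.01, 0, 0.1, 0, 0, 0, 0, 0, 0, 0, 0, 0, 0])

```text
clock: 7.55
tool_pos: [0.633, 0.0498, 0.2867]
orientation: [180.0, 5.5, -2.3]
force: [0.3, -0.1, -2.0]
opening: 0.0098
gripper_force: 30.0
```

Request:
move_arm(moves=[0, 0.01, 0, 0.1, 0, 0, 0, 0, 0, 0, 0, 0, 0, 0])

```text
clock: 7.75
tool_pos: [0.633, 0.0498, 0.2857]
orientation: [180.0, 5.5, -2.3]
force: [-0.6, 0.4, -1.1]
opening: 0.0098
gripper_force: 30.0
```

Request:
move_arm(moves=[0, 0.01, 0, 0.08, 0, 0, 0, 0, 0, 0, 0, 0, 0, 0])

```text
clock: 7.95
tool_pos: [0.6331, 0.0498, 0.2855]
orientation: [-180.0, 5.5, -2.3]
force: [-1.5, -0.2, 0.5]
opening: 0.0098
gripper_force: 30.0
```

```bash
python3 - <<'E'
from h import *
np.set_printoptions(precision=4,suppress=True)
im,d,m=snap("wrist"); C=cloud(m,d); Z=C[...,2]
h=(abs(C[...,1]-.051)<.004)
for a in np.arange(.636,.668,.004):
    q=C[h&(C[...,0]>a)&(C[...,0]<a+.004)&(Z>.2)]
    if len(q)>2: print(round(a+.002,3),len(q),np.percentile(q[:,2],90))
P=C[(Z>.24)&(Z<.3)&(abs(C[...,1]-.05)<.02)&(abs(C[...,0]-.645)<.006)]
y=np.round(P[:,1]/.001).astype(int)
print([(k,round(1e3*float(np.median(P[y==k,2])),1)) for k in range(38,64) if (y==k).sum()>2])
print(ctrl.get_obs()["force"])
E
```

```text
0.638 3 0.2557425039318451
0.642 283 0.30328276071770943
0.646 753 0.29989917062825167
0.65 172 0.26451191076686303
0.654 179 0.2619828962088023
0.658 196 0.2568281482747532
0.662 264 0.3672483343143817
0.666 1928 0.3811135369580751
0.67 3939 0.3889250653495543
[(38, 272.1), (39, 282.2), (40, 283.7), (41, 286.3), (42, 283.3), (43, 279.4), (44, 284.1), (45, 286.3), (46, 286.0), (47, 280.4), (48, 278.8), (49, 276.4), (50, 281.8), (51, 276.2), (52, 281.0), (53, 276.9), (54, 278.9), (55, 282.3), (56, 285.6), (57, 278.6), (58, 270.6), (59, 277.7), (60, 281.9), (61, 285.7), (62, 284.9), (63, 281.4)]
[-1.0285 -0.0094  1.7204]
```

The curl's profile (z 0.262 at x 0.654) matches a hook seated in the groove. Release.

Request:
move_arm(moves=[1.5, 0, 0, 0, 0, 0, 0, 2.5, 0, 0, 0, 0, 0, 0, 3.5, 0, 0, 0, 0, 0, 0, 3.5, 0, 0, -1, 0, 0, 0, 3.5, 0, 0, -2, 0, 0, 0, 3.5, 0, 0, -3, 0, 0, 0, 3.5, -3, 0, -2, 0, 0, 0])

```text
clock: 8.7
tool_pos: [0.6127, 0.0506, 0.3679]
orientation: [179.9, 5.5, -2.4]
force: [0.2, -0.3, 0.1]
opening: 0.035
gripper_force: 0.0
```

```bash
python3 - <<'E'
from h import *
np.set_printoptions(precision=4,suppress=True)
print(ctrl.get_obs()["tool_pos"])
im,d,m=snap("wrist"); im2,d2,m2=snap("scene")
C=cloud(m,d); Z=C[...,2]
P=C[(abs(C[...,1]-.051)<.0045)&(Z>.1)&(Z<.315)&(abs(C[...,0]-.634)<.05)]
for n,(i,D,M) in dict(wrist=(im,d,m),scene=(im2,d2,m2)).items():
    C=cloud(M,D);Z=C[...,2]; P=C[(abs(C[...,1]-.049)<.008)&(Z>.12)&(Z<.315)&(abs(C[...,0]-.634)<.05)]
    print(n)
    for a in np.arange(.13,.31,.01):
        q=P[(P[:,2]>=a)&(P[:,2]<a+.01)]
        if len(q)>2: print(round(a+.005,3),len(q),"x",q[:,0].min(),q[:,0].max(),"y",np.median(q[:,1]),"zmax",q[:,2].max())
cv2.imwrite("pics/c4.png",np.hstack([cv2.resize(im2[100:250,330:450],None,fx=3.2,fy=3.2,interpolation=2),cv2.resize(im,(416,480))])[:,:,::-1])
E
```

```text
[0.6127 0.0506 0.3679]
wrist
0.175 80 x 0.65551015336038 0.6637946381351997 y 0.05073917352361264 zmax 0.17985631085788106
0.185 24 x 0.65397642891861 0.6580952753046211 y 0.050876549968263685 zmax 0.18322154986203903
0.245 54 x 0.6387430362563439 0.662770013262675 y 0.05058089870490927 zmax 0.24968216519586905
0.255 202 x 0.6206401149929873 0.6611383192954203 y 0.04884865617494029 zmax 0.25998573768520916
0.265 397 x 0.6222544932782111 0.6551339253132016 y 0.048070031150902144 zmax 0.26985782172414174
0.275 61 x 0.6420258613484195 0.6448269907197715 y 0.05126258031885723 zmax 0.2798931398314385
0.285 66 x 0.6424775249316004 0.6443518605251315 y 0.05126002268575405 zmax 0.28979157748697465
0.295 77 x 0.6416065209790824 0.6444025301985105 y 0.051242213716475415 zmax 0.29997654594981604
0.305 706 x 0.6200181263253917 0.6441281358824288 y 0.05157738677875849 zmax 0.30608515611402676
scene
0.145 30 x 0.6162049571038786 0.6515255965219116 y 0.04575680255079195 zmax 0.14992639635200578
0.155 39 x 0.6100911397312837 0.6585587174638601 y 0.04515245014377678 zmax 0.15990770727517523
0.165 25 
[... 625 characters left out ...]
251049978 zmax 0.22512470378339444
0.245 19 x 0.6040986878205676 0.6638385146040385 y 0.04656798494884118 zmax 0.2494239417193499
0.255 36 x 0.6063609062317178 0.6599616138704945 y 0.047237649995478526 zmax 0.25949524698449233
0.265 53 x 0.612355907362102 0.6548836861559428 y 0.04549637833981368 zmax 0.26952129057398244
0.275 40 x 0.6198426391529006 0.6442290218093626 y 0.04385899861654019 zmax 0.27991203908484974
0.285 34 x 0.6198026496362314 0.6448046717297631 y 0.04449612800106595 zmax 0.2896465758913338
0.295 41 x 0.6177883063120432 0.64530564576497 y 0.04445738454495962 zmax 0.2996448732637482
0.305 38 x 0.6187279346592968 0.6438847868249281 y 0.0457859662510437 zmax 0.30651203571521257
```

View pics/c4.png

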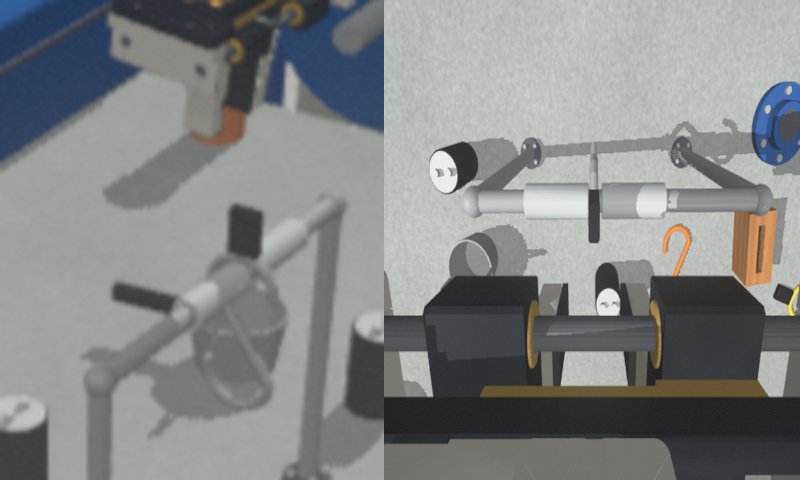

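The hook hangs upright in the groove: tab top 0.306, both curls centred at x = 0.634, y about 0.0505. That puts hook_curl at (0.634, 0.0505, 0.152). Next is the pail.

```bash
python3 -c "
from h import *
plan([((.41,.288,.24),(180,-20,4))],6)"
```

```text
6,-2.47,-2.86,1.9,0.002,0.055,-0.014,
6,-2.53,-2.89,1.76,0.002,0.055,-0.014,
6,-2.58,-2.93,1.63,0.001,0.055,-0.014,
6,-2.63,-2.96,1.49,0.002,0.054,-0.014,
6,-2.66,-2.99,1.35,0.001,0.055,-0.014,
6,-2.69,-3.03,1.21,0.002,0.054,-0.014,
6,-2.71,-3.07,1.07,0.001,0.055,-0.013,
6,-2.72,-3.1,0.91,0.002,0.054,-0.014,
--
```

Request:
move_arm(moves=[6, -2.5, -2.8, 1.9, 0, 0.055, -0.014, 6, -2.5, -2.9, 1.8, 0, 0.055, -0.014, 6, -2.6, -2.9, 1.6, 0, 0.055, -0.014, 6, -2.6, -3, 1.5, 0, 0.055, -0.014, 6, -2.7, -3, 1.3, 0, 0.055, -0.014, 6, -2.7, -3, 1.2, 0, 0.055, -0.014, 6, -2.7, -3.1, 1.1, 0, 0.055, -0.014, 6, -2.7, -3.1, 0.9, 0, 0.055, -0.014])

```text
clock: 9.6
tool_pos: [0.4079, 0.2886, 0.2349]
orientation: [179.3, -19.9, 4.3]
force: [1.0, 0.4, 1.0]
opening: 0.0601
gripper_force: 0.0
```

Request:
move_arm(moves=[6, 0, 0, 0, 0, 0, 0])

```text
clock: 9.7
tool_pos: [0.4055, 0.2884, 0.2321]
orientation: [179.0, -19.7, 4.7]
force: [0.1, 0.0, -0.8]
opening: 0.0594
gripper_force: 0.0
```

```bash
python3 - <<'E'
from h import *
np.set_printoptions(precision=4,suppress=True)
o=ctrl.get_obs();print(o["tool_pos"],o["orientation"])
im,d,m=snap("wrist"); np.savez("wp.npz",im=im,d=d,T=m["cam_to_world"])
C=cloud(m,d); Z=C[...,2]
near=(abs(C[...,0]-.46)<.1)&(abs(C[...,1]-.29)<.07)
H=C[near&(Z>.03)&(Z<.056)&(im.max(2)<75)&(C[...,0]<.446)]; print("handle",len(H),H.min(0),H.max(0))
k=np.polyfit(H[:,0],H[:,1],1); print("dir",k[0],"deg",np.degrees(np.arctan(k[0])),cv2.minAreaRect(H[:,:2].astype(np.float32)))
B=C[near&(Z>.108)&(Z<.125)]; print("bail",len(B),np.median(B,0),B.min(0),B.max(0))
if len(B)>5: k=np.polyfit(B[:,1],B[:,0],1); print("bail x(y)",k, cv2.minAreaRect(B[:,:2].astype(np.float32)))
R=C[near&(Z>.05)&(Z<.058)&(im.max(2)>75)]; (c,r)=cv2.minEnclosingCircle(R[:,:2].astype(np.float32)); print("rim",len(R),c,r)
cv2.imwrite("pics/w5.png",im[:,:,::-1])
E
```

```text
[0.4055 0.2884 0.2321] [179.0025 -19.7285   4.6927]
handle 966 [0.3852 0.2846 0.0452] [0.446  0.3047 0.0514]
dir 0.12824331848646134 deg 7.307912280953531 ((0.41602450609207153, 0.29478710889816284), (0.0620172955095768, 0.01290343701839447), 7.549172401428223)
bail 611 [0.4934 0.3053 0.1152] [0.4876 0.2757 0.108 ] [0.4997 0.3342 0.1175]
bail x(y) [-0.1287  0.5327] ((0.49383828043937683, 0.30501076579093933), (0.006251353304833174, 0.05892975255846977), 7.35557746887207)
rim 1131 (0.4962824583053589, 0.3057645559310913) 0.046523187309503555
```

View pics/w5.png

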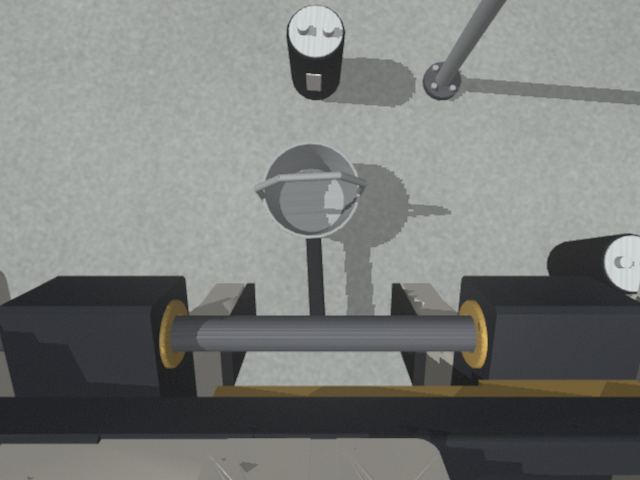

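Handle at px (315,278), bail crown at (305,178), cap_b beyond at (315,50). Pail yaw is 7.4°, its centre (0.497, 0.3055) and the grip point (0.406, 0.2937).

```bash
python3 -c "
from h import *
plan([((.379,.290,.116),(180,-20,7.4)),((.4097,.2942,.0325),(180,-20,7.4))],5,step=4)"
```

```text
5,-1.64,-0.15,2.53,0.008,0.001,-0.011,
5,-1.64,-0.14,2.53,0.008,0.002,-0.011,
5,-1.65,-0.14,2.53,0.008,0.001,-0.011,
5,-1.64,-0.14,2.53,0.009,0.002,-0.012,
--
5,0.02,-0.01,2.97,-0,-0,0,
5,0.02,-0.01,2.97,-0,-0,0,
5,0.01,-0,2.96,-0,-0,0,
--
```

Request:
move_arm(moves=[5, -1.6, -0.15, 2.5, 0.008, 0.001, -0.011, 5, -1.6, -0.14, 2.5, 0.008, 0.002, -0.011, 5, -1.6, -0.14, 2.5, 0.008, 0.001, -0.011, 5, -1.6, -0.14, 2.5, 0.009, 0.002, -0.012, 5, 0, 0, 0, 0, 0, 0])

```text
clock: 10.25
tool_pos: [0.3855, 0.2928, 0.1218]
orientation: [-179.9, -19.8, 6.9]
force: [0.7, -0.5, 0.7]
opening: 0.0501
gripper_force: 0.0
```

```bash
python3 -c "
from h import *
o=ctrl.get_obs();print(o['tool_pos'],o['orientation'])
plan([((.4097,.2942,.0325),(180,-20,7.4))],5,step=3.5)"
```

```text
[0.38547517 0.29281399 0.12184889] [-179.9043534   -19.78131424    6.94578704]
5,-0.25,0.06,3.08,0,0.001,-0.002,
5,-0.25,0.05,3.07,0.001,0.001,-0.003,
5,-0.25,0.06,3.08,0,0.002,-0.002,
--
```

Request:
move_arm(moves=[5, -0.25, 0.06, 3, 0, 0.001, -0.003, 5, -0.25, 0.05, 3, 0, 0.001, -0.003, 5, -0.25, 0.06, 2, 0, 0.001, -0.002, 5, 0, 0, 0.8, 0, 0, 0, 5, 0, 0, 0.3, 0, 0, 0, 5, 0, 0, 0, 0, 0, 0])

```text
clock: 10.85
tool_pos: [0.4208, 0.307, 0.0613]
orientation: [178.8, -17.2, 7.4]
force: [0.4, 0.3, 0.2]
opening: 0.05
gripper_force: 0.0
```

```bash
python3 -c "
from h import *
o=ctrl.get_obs();print(o['tool_pos'],o['orientation'],o['joint_pos'],o['qvel'],o['tau'],o['force'],o['moment'])"
```

```text
[0.42078663 0.3070367  0.06127852] [178.8335214  -17.159163     7.39698699] [ 60.21476664  10.18916191 -58.1786541   50.82303956 -18.60396414
 -11.09144987] [ 0.84166447 -0.94214591 -0.35570262 -0.53207642 -0.01956678 -0.11496599] [ -0.33199632 -31.02412462  17.54166126   2.20853895  -0.15764904
  -0.06989311] [0.37328088 0.29584783 0.20365917] [-0.11664097  0.98078427  0.02181687]
```

Joint 3 is at its limit, so this lean is out of reach this close in. I'll back off, collect a few joint/pose pairs and fit the kinematics to choose the lean.

Request:
move_arm(moves=[5, 0, 0, -3, 0, 0, 0, 5, 0, 0, -3, 0, 0, 0, 5, 0, 0, -3, 0, 0, 0, 5, 0, 0, 0, 0, 0, 0])

```text
clock: 11.25
tool_pos: [0.3932, 0.3086, 0.1514]
orientation: [179.3, -17.3, 7.5]
force: [-0.2, 0.4, 0.7]
opening: 0.0502
gripper_force: 0.0
```

```bash
python3 -c "
from h import *
o=ctrl.get_obs();print(o['tool_pos'],o['orientation'],o['joint_pos'])"
```

```text
[0.39320664 0.30860099 0.1514003 ] [179.29745424 -17.31051066   7.45524284] [ 70.9589027    0.68770262 -48.85694631  27.28814207 -36.35100553
   4.83505027]
```

Request:
move_arm(moves=[5, 2, -2, 0, 0, -0.1, 0, 5, 2, -1, 0, 0, -0.1, 0, 5, 1, 0, 0, 0, -0.05, 0, 5, 0, 0, 0, 0, 0, 0])

```text
clock: 11.65
tool_pos: [0.439, 0.3401, 0.1575]
orientation: [178.9, -3.5, 7.0]
force: [-0.6, -0.5, -0.6]
opening: 0.05
gripper_force: 0.0
```

```bash
python3 -c "
from h import *
o=ctrl.get_obs();print(o['tool_pos'],o['orientation'],o['joint_pos'])"
```

```text
[0.4390262  0.34013227 0.15745226] [178.87498198  -3.47953035   6.99305987] [ 60.38659238  11.68089146 -24.38907083   4.34808723 -52.83717352
  33.97793864]
```

```bash
cat > kin.py <<'E'
from h import *
from scipy.optimize import least_squares
import itertools
D=[([92.939,20.546,.682,0,-70.136,-16.507],[.158,.656,.235],[180,0,-13.57]),
([60.21476664,10.18916191,-58.1786541,50.82303956,-18.60396414,-11.09144987],[.42078663,.3070367,.06127852],[178.8335214,-17.159163,7.39698699]),
([70.9589027,.68770262,-48.85694631,27.28814207,-36.35100553,4.83505027],[.39320664,.30860099,.1514003],[179.29745424,-17.31051066,7.45524284]),
([60.38659238,11.68089146,-24.38907083,4.34808723,-52.83717352,33.97793864],[.4390262,.34013227,.15745226],[178.87498198,-3.47953035,6.99305987])]
M0=Ro.from_matrix(np.array([[0,0,1],[0,-1,0],[1,0,0]],float))
def fk(P,q,s):
    c,k,a1,d,h,L2,L3,e,Lt=P; r=lambda ax,a:Ro.from_euler(ax,a,degrees=True)
    B=r("z",q[0]+c); A=r("y",q[1]); F=r("y",q[1]-q[2])
    W=F*r("x",s[0]*q[3])*r("y",-q[4])
    p=B.apply(np.array([a1,d,h])+A.apply([0,0,L2])+F.apply([L3,0,e])+W.apply([Lt,0,0]))
    return p,B*W*r("x",s[1]*q[5]+k)*M0
def fit():
    best=None
    for s in itertools.product((1,-1),(1,-1)):
      for k0 in(0,90,180,270):
        def f(P):
            o=[]
            for q,p,e in D:
                x,R=fk(P,q,s); o+=list((x-p)*10)+list((R.inv()*Ro.from_euler("xyz",e,degrees=True)).as_rotvec())
            return o+list((np.array(P[2:])-[0,0,.3,.4,.4,0,.2])*.01)
        r=least_squares(f,[-17,k0,0,0,.3,.4,.4,0,.2],x_scale=[10,10,.1,.1,.1,.1,.1,.1,.1])
        if best is None or r.cost<best[0]: best=(r.cost,r.x,s,np.array(f(r.x)))
    return best
if __name__=="__main__":
    np.set_printoptions(precision=3,suppress=True); b=fit(); print(b[0],b[1],b[2]); print(b[3][:24].reshape(4,6))
E
python3 kin.py
```

```text
0.13802728771384148 [  8.161 457.974   0.115  -0.275  -0.288   0.658   0.233   0.106   0.125] (-1, -1)
[[-0.041 -0.134 -0.123 -0.     0.     0.003]
 [ 0.241 -0.144  0.006 -0.042  0.    -0.003]
 [-0.202 -0.036 -0.101 -0.042  0.001 -0.003]
 [ 0.071  0.233  0.218 -0.009 -0.002  0.003]]
```

```bash
cat > log.py <<'E'
from h import *
import json
o=ctrl.get_obs(); open("D.txt","a").write(json.dumps([list(map(float,o[k])) for k in("joint_pos","tool_pos","orientation")])+"\n")
E
python3 log.py
```

Request:
move_arm(moves=[5, 0, 0, -4, 0, 0, 0, 5, 0, 0, -4, 0, 0.1, 0, 5, 0, 2, -2, 0, 0.1, 0, 5, 0, 0, 0, 0, 0, 0])

```text
clock: 12.05
tool_pos: [0.4291, 0.3167, 0.2587]
orientation: [178.9, -15.3, 7.4]
force: [-0.2, -0.5, -0.6]
opening: 0.05
gripper_force: 0.0
```

```bash
python3 log.py
```

Request:
move_arm(moves=[5, 2, 4, 0, 0.1, 0.1, 0, 5, 2, 4, 0, 0.1, 0, 0, 5, 0, 4, 0, 0.1, 0, 0, 5, 0, 3, 0, 0, 0, 0, 5, 0, 0, 0, 0, 0, 0])

```text
clock: 12.55
tool_pos: [0.4846, 0.1925, 0.2532]
orientation: [-167.0, -20.0, 7.0]
force: [-0.4, 0.0, 0.3]
opening: 0.0503
gripper_force: 0.0
```

```bash
python3 log.py
```

Request:
move_arm(moves=[5, 3, 0, 0, -0.1, -0.1, 0.1, 5, 3, 0, 0, -0.1, -0.1, 0.1, 5, 0, 0, 0, -0.1, 0, 0.1, 5, 0, 0, 0, -0.1, 0, 0, 5, 0, 0, 0, -0.1, 0, 0, 5, 0, 0, 0, 0, 0, 0])

```text
clock: 13.15
tool_pos: [0.5419, 0.2027, 0.2697]
orientation: [168.4, -8.4, -6.8]
force: [0.2, 0.5, -0.7]
opening: 0.0503
gripper_force: 0.0
```

```bash
python3 log.py; cat D.txt
```

```text
[[60.38659237722262, 11.680891456454367, -24.389070833169477, 4.348087227733421, -52.83717352221445, 33.977938644607725], [0.439026199337956, 0.34013226980383743, 0.15745225804656077], [178.8749819846266, -3.4795303499866077, 6.993059867960708]]
[[66.98095615036488, -1.191944334594097, -31.373381380924638, 16.98990119662808, -54.18379027028826, 20.959888500554026], [0.42913792265867506, 0.31674372751155994, 0.2587143387585068], [178.85478517780524, -15.254270738631428, 7.406407704769406]]
[[44.20889347323049, -8.024610910284803, -34.7479900198349, 1.996884748727912, -39.63264603802417, 53.83639883585013], [0.4845854649100493, 0.19249626174124332, 0.25315547767942087], [-167.00733536727594, -19.98731001525519, 7.017634598699424]]
[[48.49719411396292, 10.102493929713535, -16.177514921356472, 14.324930089583738, -69.31257270602588, 28.074441210211607], [0.5418916292276413, 0.20273885110998197, 0.2697313856410483], [168.3919079874942, -8.351504370035217, -6.837687789860574]]
```

```bash
cat > kin.py <<'E'
from h import *
from scipy.optimize import least_squares
import itertools,json
D=[([92.939,20.546,.682,0,-70.136,-16.507],[.158,.656,.235],[180,0,-13.57]),
([60.21476664,10.18916191,-58.1786541,50.82303956,-18.60396414,-11.09144987],[.42078663,.3070367,.06127852],[178.8335214,-17.159163,7.39698699]),
([70.9589027,.68770262,-48.85694631,27.28814207,-36.35100553,4.83505027],[.39320664,.30860099,.1514003],[179.29745424,-17.31051066,7.45524284])]+[json.loads(l) for l in open("D.txt")]
M0=Ro.from_matrix(np.array([[0,0,1],[0,-1,0],[1,0,0]],float))
r=lambda ax,a:Ro.from_euler(ax,a,degrees=True)
def fk(P,q,s):
    c,k,a1,d,h,L2,L3,e,Lt,wz,g2,g3=P
    B=r("z",q[0]+c); A=r("y",q[1]); F=r("y",q[1]+s[2]*q[2]+g2)
    W=F*r("x",s[0]*q[3])*r("y",s[3]*q[4]+g3)
    p=B.apply(np.array([a1,d,h])+A.apply([0,0,L2])+F.apply([L3,0,e])+W.apply([Lt,0,wz]))
    return p,B*W*r("x",s[1]*q[5]+k)*M0
def fit():
    best=None
    for s in itertools.product((1,-1),(1,-1),(-1,1),(-1,1)):
      for k0 in(0,90,180,270):
        def f(P):
            o=[]
            for q,p,e in D:
                x,R=fk(P,q,s); o+=list((x-p)*10)+list((R.inv()*Ro.from_euler("xyz",e,degrees=True)).as_rotvec())
            return o+list((np.array(P[2:10])-[0,0,.3,.4,.4,0,.2,0])*.01)
        R=least_squares(f,[0,k0,0,0,.3,.4,.4,0,.2,0,0,0],x_scale=[10,10]+[.1]*8+[10,10])
        if best is None or R.cost<best[0]: best=(R.cost,R.x,s,np.array(f(R.x)))
    return best
if __name__=="__main__":
    np.set_printoptions(precision=3,suppress=True); b=fit(); print(b[0],b[1],b[2]); print(b[3][:6*len(D)].reshape(-1,6))
    np.save("kin.npy",np.r_[b[1],b[2]])
E
python3 kin.py
```

```text
0.2100151606462391 [  1.511  93.104   0.137  -0.204   0.041   0.631   0.251   0.141   0.379
   0.     12.362 -11.094] (-1, -1, -1, -1)
[[-0.037 -0.046  0.039  0.021 -0.007 -0.028]
 [ 0.097 -0.187  0.005 -0.025  0.171  0.01 ]
 [-0.008  0.097 -0.039 -0.013  0.084  0.022]
 [ 0.106  0.275  0.293  0.011  0.02  -0.016]
 [-0.073 -0.096 -0.217 -0.008  0.043  0.019]
 [-0.01   0.017  0.141 -0.     0.027 -0.026]
 [-0.077 -0.078 -0.221 -0.     0.023  0.019]]
```

```bash
python3 - <<'E'
s=open("kin.py").read()
s=s.replace("c,k,a1,d,h,L2,L3,e,Lt,wz,g2,g3=P","c,k,a1,d,h,L2,L3,e,Lt,wz,wy,vy,vz,bx,by=P").replace("+g2","").replace("+g3","")
s=s.replace("W=F*r","V=F*r").replace('q[3])*r("y",s[3]*q[4])','q[3]); W=V*r("y",s[3]*q[4])')
s=s.replace("p=B.apply(","p=np.array([bx,by,0])+B.apply(").replace("W.apply([Lt,0,wz])","V.apply([0,vy,vz])+W.apply([Lt,wy,wz])")
s=s.replace("P[2:10])-[0,0,.3,.4,.4,0,.2,0]","P[2:15])-[0,0,.3,.4,.4,0,.2,0,0,0,0,0,0]").replace("(-1,1),(-1,1)","(-1,),(-1,)")
s=s.replace("[0,k0,0,0,.3,.4,.4,0,.2,0,0,0],x_scale=[10,10]+[.1]*8+[10,10]","[0,k0,0,0,.3,.4,.4,0,.2,0,0,0,0,0,0],x_scale=[10,10]+[.1]*13")
open("kin.py","w").write(s)
E
python3 kin.py
```

```text
1.1667760697640089e-05 [ 0.047 90.045  0.    -0.     0.199  0.601  0.464  0.     0.37  -0.
 -0.096 -0.096  0.    -0.    -0.   ] (-1, -1, -1, -1)
[[ 0.    -0.    -0.003 -0.     0.     0.   ]
 [ 0.    -0.001 -0.001 -0.    -0.    -0.   ]
 [-0.     0.     0.    -0.    -0.    -0.   ]
 [-0.001  0.     0.001 -0.    -0.     0.   ]
 [-0.001  0.     0.001 -0.    -0.    -0.   ]
 [ 0.001 -0.     0.    -0.     0.    -0.   ]
 [-0.     0.     0.001 -0.    -0.    -0.   ]]
```

```bash
cat > ik.py <<'E'
from kin import *
K=np.load("kin.npy"); P,S=K[:15],K[15:]
lo=np.array([-176,-82,-58.2,-173.8,-174.7,-.2]);lo[5]=-173.6;hi=np.array([176,121.7,71.7,95.5,-.2,173.6])
def ik(x,e,q0):
    G=Ro.from_euler("xyz",e,degrees=True)
    def f(q):
        p,R=fk(P,q,S); return list((p-x)*10)+list((R.inv()*G).as_rotvec())
    b=least_squares(f,np.clip(q0,lo+.1,hi-.1),bounds=(lo,hi),x_scale=30.); return b.cost,b.x
def tcp(g,e): return np.array(g)+.011*Ro.from_euler("xyz",e,degrees=True).apply([0,0,1])
if __name__=="__main__":
    np.set_printoptions(precision=1,suppress=True)
    q0=ctrl.get_obs()["joint_pos"]; qs=[q0]+[np.random.default_rng(i).uniform(lo,hi) for i in range(12)]
    def rep(n,g,e):
        c,q=ik(tcp(g,e),e,q0); bb=min((ik(tcp(g,e),e,z) for z in qs),key=lambda t:t[0])
        print(n,e,"cost %.1e"%c,q,"best %.0e"%bb[0],bb[1])
    for L in(0,-5,-10,-15,-20): rep("grip now",(.406,.2937,.043),(180,L,7.4))
    for L in(-10,-15,-20): rep("grip -75",(.497-.0744,.3055-.0097,.043),(180,L,7.4))
    for L in(-10,-15,-20,-25):
        rep("final",(.634-.088,.0545,.08),(180,L,-2.3)); rep("final-8",(.634-.108,.0545,.125),(180,L,-2.3))
    for g in((.47,.2,.043),(.49,.21,.043),(.45,.17,.043)): rep("spot",g,(180,-20,0))
E
python3 ik.py
```

```text
grip now (180, 0, 7.4) cost 1.5e-22 [ 58.4  17.7 -35.2  -0.  -37.1  39. ] best 3e-30 [ 58.4  17.7 -35.2   0.  -37.1  39. ]
grip now (180, -5, 7.4) cost 1.0e-19 [ 61.3  15.7 -41.9   8.2 -29.6  29.1] best 4e-30 [ 61.3  15.7 -41.9   8.2 -29.6  29.1]
grip now (180, -10, 7.4) cost 2.1e-24 [ 62.9  13.8 -50.8  23.2 -21.3  13.1] best 3e-31 [ 62.9  13.8 -50.8  23.2 -21.3  13.1]
grip now (180, -15, 7.4) cost 4.3e-04 [ 60.1  12.5 -58.2  44.1 -15.8  -5. ] best 4e-04 [ 60.1  12.5 -58.2  44.1 -15.8  -5. ]
grip now (180, -20, 7.4) cost 6.1e-03 [ 60.5  12.7 -58.2  46.4 -17.3  -7.7] best 6e-03 [ 60.5  12.7 -58.2  46.4 -17.3  -7.7]
grip -75 (180, -10, 7.4) cost 2.0e-29 [ 61.2  15.  -48.7  22.1 -21.9  15.9] best 1e-30 [ 61.2  15.  -48.7  22.1 -21.9  15.9]
grip -75 (180, -15, 7.4) cost 1.3e-04 [ 56.9  13.2 -58.2  49.3 -14.4  -7.1] best 1e-04 [ 56.9  13.2 -58.2  49.3 -14.4  -7.1]
grip -75 (180, -20, 7.4) cost 4.7e-03 [ 57.3  13.4 -58.2  51.7 -16.   -9.9] best 5e-03 [ 57.3  13.4 -58.2  51.7 -16.   -9.9]
final (180, -10, -2.3) cost 3.5e-23 [ 29.5  13.7 -39.6  11.  -28.6  48.9] best 5e-30 [ 29.5  13.7 -39.6
[... 545 characters left out ...]
 1.1e-26 [ 30.2   3.7 -55.3  37.8 -17.5  22.5] best 2e-30 [ 30.2   3.7 -55.3  37.8 -17.5  22.5]
final (180, -25, -2.3) cost 6.3e-03 [ 21.6   9.7 -58.2  55.8  -8.3  11.8] best 6e-03 [ 21.6   9.7 -58.2  55.8  -8.3  11.8]
final-8 (180, -25, -2.3) cost 1.9e-03 [ 27.5   3.  -58.2  46.6 -13.9  16.3] best 2e-03 [ 27.5   3.  -58.2  46.6 -13.9  16.3]
spot (180, -20, 0) cost 5.9e-03 [ 45.5  12.8 -58.2  47.8 -14.6  -1.7] best 6e-03 [ 45.5  12.8 -58.2  47.8 -14.6  -1.7]
spot (180, -20, 0) cost 3.7e-03 [ 42.   14.  -58.2  57.7 -13.3  -8.2] best 4e-03 [ 42.   14.  -58.2  57.7 -13.3  -8.2]
spot (180, -20, 0) cost 9.6e-03 [ 46.6  11.  -58.2  36.  -15.5   9. ] best 1e-02 [ 46.6  11.  -58.2  36.  -15.5   9. ]
```

```bash
python3 - <<'E'
from ik import *
z=np.load("scene1.npz"); m=vision.camera_model("scene"); C=cloud(m,z["d"])
w=np.load("wrist1.npz")["T"][:3,3]; print(w)
Pt=C.reshape(-1,3); dd=np.linalg.norm(Pt-w,axis=1); print("nearest scene pts to camera",dd.min(),(dd<.04).sum())
# profile of gripper/arm at TCP (.547,.05,.344) vertical: max x by height
q=Pt[(abs(Pt[:,1]-.05)<.12)&(abs(Pt[:,0]-.547)<.15)&(Pt[:,2]>.35)]
for a in np.arange(.35,.75,.02):
    s=q[(q[:,2]>=a)&(q[:,2]<a+.02)]
    if len(s)>3: print(round(a-.344,3),len(s),"x-tcp %.3f..%.3f"%(s[:,0].min()-.547,s[:,0].max()-.547),"y %.3f %.3f"%(s[:,1].min(),s[:,1].max()))
q0=ctrl.get_obs()["joint_pos"]
for L in(-11,-12,-13): print(L,"%.0e"%ik(tcp((.406,.2937,.043),(180,L,7.4)),(180,L,7.4),q0)[0], "%.0e"%ik(tcp((.546,.0545,.08),(180,L-2,-2.3)),(180,L-2,-2.3),q0)[0])
plan([(tcp((.406,.2937,.043),(180,-12,7.4))-.10*Ro.from_euler("xyz",(180,-12,7.4),degrees=True).apply([0,0,1]),(180,-12,7.4)),(tcp((.406,.2937,.043),(180,-12,7.4)),(180,-12,7.4))],5,step=4.2)
E
```

```text
[0.61754157 0.04833773 0.49314139]
nearest scene pts to camera 0.028884495392389794 101
0.006 151 x-tcp -0.011..0.014 y 0.024 0.073
0.026 108 x-tcp 0.001..0.015 y 0.021 0.073
0.046 210 x-tcp -0.040..0.045 y -0.043 0.140
0.066 766 x-tcp -0.042..0.045 y -0.049 0.144
0.086 1022 x-tcp -0.041..0.046 y -0.051 0.146
0.106 327 x-tcp -0.024..0.031 y 0.028 0.100
0.126 259 x-tcp -0.023..0.027 y 0.028 0.100
0.146 341 x-tcp -0.041..0.043 y 0.006 0.100
0.166 270 x-tcp -0.036..0.046 y 0.001 0.076
0.186 436 x-tcp -0.033..0.049 y -0.001 0.069
0.206 451 x-tcp -0.033..0.050 y -0.001 0.072
0.226 467 x-tcp -0.034..0.049 y -0.001 0.070
0.246 485 x-tcp -0.036..0.050 y 0.000 0.071
0.266 492 x-tcp -0.036..0.049 y 0.000 0.067
0.286 491 x-tcp -0.037..0.051 y -0.002 0.070
0.306 43 x-tcp -0.001..0.046 y 0.002 0.031
-11 9e-30 2e-24
-12 4e-20 2e-19
-13 2e-19 1e-25
5,-3.04,-1.52,1.63,0.041,0.015,-0.04,
5,-3,-1.57,1.65,0.041,0.015,-0.04,
5,-2.96,-1.62,1.68,0.041,0.015,-0.039,
5,-2.92,-1.67,1.7,0.041,0.014,-0.039,
5,-2.88,-1.72,1.73,0.041,0.014,-0.04,
5,-2.84,-1.75,1.75,0.04,0.015,-0.039,
--
5,0,-0,3.33,0,-0,-0,
5,0,-0,3.34,0,-0,-0,
5,0,-0.01,3.33,0,-0,-0,
--
```

Request:
move_arm(moves=[5, -3, -1.5, 1.6, 0.041, 0.015, -0.04, 5, -3, -1.6, 1.6, 0.041, 0.015, -0.04, 5, -3, -1.6, 1.7, 0.041, 0.015, -0.039, 5, -2.9, -1.7, 1.7, 0.041, 0.014, -0.039, 5, -2.9, -1.7, 1.7, 0.041, 0.014, -0.04, 5, -2.8, -1.7, 1.7, 0.04, 0.015, -0.039, 5, 0, 0, 0, 0, 0, 0, 5, 0, 0, 0, 0, 0, 0])

```text
clock: 13.95
tool_pos: [0.388, 0.2904, 0.1339]
orientation: [-179.6, -12.2, 7.3]
force: [-0.1, -0.1, 0.9]
opening: 0.05
gripper_force: 0.0
```

```bash
python3 - <<'E'
from ik import *
o=ctrl.get_obs();print(o['tool_pos'],o['orientation'],o['joint_pos'])
t=tcp((.406,.2937,.043),(180,-12,7.4)); print(t)
plan([(t,(180,-12,7.4))],5,step=3)
E
```

```text
[0.38804407 0.2904066  0.13392104] [-179.64618221  -12.15802264    7.26657655] [ 67.83811657   1.97448692 -45.7235494   17.34976531 -37.22467146
  16.07473692]
[0.40826798 0.29399456 0.03224038]
5,-0.03,-0.01,2.59,-0.001,-0.001,-0.001,
5,-0.03,-0.01,2.59,-0.002,-0.001,-0,
5,-0.03,-0.02,2.6,-0.001,-0,-0.001,
5,-0.03,-0.02,2.59,-0.002,-0.001,-0,
--
```

Request:
move_arm(moves=[5, 0, 0, 2.6, 0, 0, 0, 5, 0, 0, 2.6, 0, 0, 0, 5, 0, 0, 2.6, 0, 0, 0, 5, 0, 0, 2, 0, 0, 0, 5, 0, 0, 0.5, 0, 0, 0, 5, 0, 0, 0, 0, 0, 0])

```text
clock: 14.55
tool_pos: [0.4112, 0.2933, 0.0327]
orientation: [-179.7, -12.1, 7.1]
force: [1.9, -0.5, -0.1]
opening: 0.0501
gripper_force: 0.0
```

Request:
move_arm(moves=[3, 0, 0, 0, 0, 0, 0, 2, 0, 0, 0, 0, 0, 0, 0, 0, 0, 0, 0, 0, 0, 0, 0, 0, 0, 0, 0, 0, 0, 0, 0, 0, 0, 0, 0, 0, 0, 0, 0, 0, 0, 0])

```text
clock: 15.15
tool_pos: [0.4103, 0.2938, 0.0333]
orientation: [-179.7, -12.2, 7.2]
force: [-2.3, -1.7, 2.4]
opening: 0.0138
gripper_force: 30.0
```

Request:
move_arm(moves=[0, 0.1, 0, -0.5, 0, 0, 0, 0, 0.2, 0, -1, 0, 0, 0, 0, 0.4, 0, -2, 0, 0, 0, 0, 0.4, 0, -2, 0, 0, 0, 0, 0.4, 0, -2, 0, 0, 0, 0, 0.3, 0, -1.3, 0, 0, 0, 0, 0, 0, 0, 0, 0, 0, 0, 0, 0, 0, 0, 0, 0])

```text
clock: 15.95
tool_pos: [0.4091, 0.2928, 0.1223]
orientation: [-179.7, -12.1, 7.2]
force: [-1.1, 0.1, -2.2]
opening: 0.0139
gripper_force: 30.0
```

```bash
cat > pm.py <<'E'
from h import *
np.set_printoptions(precision=4,suppress=True)
o=ctrl.get_obs();print(o['tool_pos'],o['orientation'],o["force"],o["opening"])
im,d,m=snap("wrist"); C=cloud(m,d)
R=Ro.from_euler("xyz",o["orientation"],degrees=True)
# untilted pail-heading frame at the TCP
yaw=np.radians(o["orientation"][2]); H=np.array([[np.cos(yaw),np.sin(yaw),0],[-np.sin(yaw),np.cos(yaw),0],[0,0,1]])
Q=(C-o["tool_pos"])@H.T
pm=(Q[...,0]>.03)&(Q[...,0]<.15)&(abs(Q[...,1])<.06)&(C[...,2]>.03)
B=Q[pm&(Q[...,2]>.06)&(Q[...,2]<.12)]
top=B[B[:,2]>np.percentile(B[:,2],99)-.008]; print("bail rel TCP",len(top),np.median(top,0),top.min(0),top.max(0), "yaw",np.polyfit(top[:,1],top[:,0],1)[0])
u=np.median(top,0); w=o["tool_pos"]+H.T@[u[0],u[1],u[2]-.0015]; print("bail world",w)
rim=Q[pm&(abs(Q[...,2]-.021)<.03)&(im.min(2)>75)]
for a in np.arange(.03,.15,.015):
    s=rim[(rim[:,0]>=a)&(rim[:,0]<a+.015)]
    if len(s)>5: print(round(a+.0075,4),len(s),"ztop",np.percentile(s[:,2],97))
h=Q[(im.max(2)<75)&(Q[...,0]>.015)&(Q[...,0]<.05)&(abs(Q[...,1])<.012)&(Q[...,2]<.04)&(Q[...,2]>-.01)]
if len(h)>20: print("handle top slope",np.polyfit(h[:,0],h[:,2],1),len(h))
cv2.imwrite("pics/pm_%d.png"%(o["clock"]*100),im[:,:,::-1])
E
python3 pm.py
```

```text
[0.4091 0.2928 0.1223] [-179.6793  -12.1264    7.15  ] [-1.0584  0.077  -2.2106] 0.01388271599115049
bail rel TCP 3329 [0.0823 0.001  0.0788] [ 0.081  -0.0289  0.0732] [0.0863 0.0314 0.0827] yaw 0.0003510297498207837
bail world [0.4906 0.3041 0.1997]
0.0375 208 ztop 0.02091743768080887
0.0525 2684 ztop 0.020994130699147278
0.0675 2301 ztop 0.020581830325642536
0.0825 4203 ztop 0.048676134494518006
0.0975 3575 ztop 0.02010832561686311
0.1125 4453 ztop 0.019544604905024503
0.1275 1540 ztop 0.004652954634794257
handle top slope [-0.0108  0.0153] 2609
```

```bash
cat > go.py <<'E'
from ik import *
SEAT=np.array([.634,.0505,.152]); xd=np.array([.9992,-.0401,0]); yd=np.array([.0401,.9992,0])
REL=np.array([.0814,.001,.081])
def T(hx,z,rel=REL): 
    b=np.array([*(SEAT+xd*hx)[:2],z]); return b-xd*rel[0]-yd*rel[1]-[0,0,rel[2]]
E
python3 - <<'E'
from go import *
e=(180,-13,-2.3); q=ctrl.get_obs()["joint_pos"]
for hx,z in((-.06,.203),(-.011,.195),(-.011,.165),(-.003,.153)):
    c,q=ik(T(hx,z),e,q); print(hx,z,T(hx,z),"%.0e"%c,q)
plan([(T(-.06,.204),e)],0,step=2.9)
E
```

```text
-0.06 0.203 [0.49267302 0.05517094 0.122     ] 7e-28 [ 34.75742182   2.66466765 -46.34277557  15.07751305 -31.44584289
  40.71065969]
-0.011 0.195 [0.54163382 0.05320604 0.114     ] 4e-21 [ 30.81894602   8.02395849 -41.03743098  13.92863752 -30.74651532
  45.52509983]
-0.011 0.165 [0.54163382 0.05320604 0.084     ] 2e-30 [ 30.51512795  10.53023437 -43.94901882  16.49089    -25.46781364
  42.89404335]
-0.003 0.153 [0.54962742 0.05288524 0.072     ] 3e-29 [ 29.81743218  12.27169286 -44.07635882  17.43004783 -23.56477906
  42.49327602]
0,0.58,2.73,0.1,-0.004,0.002,0.018,
0,0.63,2.72,0.11,-0.005,0.002,0.018,
0,0.68,2.71,0.13,-0.004,0.002,0.018,
0,0.73,2.69,0.14,-0.005,0.002,0.018,
0,0.78,2.68,0.15,-0.004,0.002,0.018,
0,0.83,2.67,0.17,-0.005,0.002,0.018,
0,0.87,2.65,0.18,-0.004,0.001,0.018,
0,0.92,2.63,0.19,-0.005,0.002,0.018,
0,0.97,2.62,0.21,-0.004,0.001,0.017,
--
```

Request:
move_arm(moves=[0, 0.3, 1.3, 0, -0.002, 0.001, 0.009, 0, 0.6, 2.7, 0.1, -0.005, 0.002, 0.018, 0, 0.6, 2.7, 0.1, -0.005, 0.002, 0.018, 0, 0.7, 2.7, 0.1, -0.005, 0.002, 0.018, 0, 0.8, 2.7, 0.2, -0.004, 0.002, 0.018, 0, 0.8, 2.7, 0.2, -0.005, 0.002, 0.018, 0, 0.9, 2.6, 0.2, -0.004, 0.001, 0.018, 0, 0.9, 2.6, 0.2, -0.005, 0.002, 0.018])

```text
clock: 16.8
tool_pos: [0.479, 0.0948, 0.1227]
orientation: [180.0, -12.8, -0.8]
force: [0.4, 0.2, -1.5]
opening: 0.0138
gripper_force: 30.0
```

Request:
move_arm(moves=[0, 0.9, 2.6, 0.2, -0.004, 0.001, 0.018, 0, 0.5, 1.3, 0.1, -0.002, 0.001, 0.008, 0, 0, 0, 0, 0, 0, 0, 0, 0, 0, 0, 0, 0, 0, 0, 0, 0, 0, 0, 0, 0])

```text
clock: 17.3
tool_pos: [0.4926, 0.0577, 0.1233]
orientation: [180.0, -13.0, -2.3]
force: [-0.3, -0.1, -1.8]
opening: 0.0138
gripper_force: 30.0
```

```bash
python3 pm.py; python3 - <<'E'
from go import *
plan([(T(-.06,.200),(180,-13,-2.3))],0,step=2.9)
im,d,m=snap("scene"); cv2.imwrite("pics/s6.png",cv2.resize(im[120:280,320:480],None,fx=3.6,fy=3.6,interpolation=2)[:,:,::-1])
C=cloud(m,d);Z=C[...,2]
P=C[(abs(C[...,1]-.049)<.008)&(Z>.13)&(Z<.18)&(C[...,0]>.598)&(C[...,0]<.68)]
print("hook low",P[:,0].min(),P[:,0].max(),P[:,2].min(),np.median(P[:,1]))
E
```

```text
[0.4926 0.0577 0.1233] [179.9978 -12.9871  -2.276 ] [-0.2966 -0.0746 -1.7831] 0.013760745750197393
bail rel TCP 3286 [0.0812 0.0012 0.0796] [ 0.0798 -0.0288  0.0738] [0.085  0.0319 0.0828] yaw 0.0015502739786450045
bail world [0.5737 0.0557 0.2014]
0.0375 263 ztop 0.02160873794781132
0.0525 2655 ztop 0.02146985267650096
0.0675 2314 ztop 0.02129781449865313
0.0825 4181 ztop 0.04849060501271629
0.0975 3666 ztop 0.02109531396249295
0.1125 4630 ztop 0.02063688151628021
0.1275 1766 ztop 0.005799769296533282
handle top slope [-0.0008  0.0153] 2578
0,-0.08,0.28,0.43,-0,0,0.001,
--
hook low 0.60626054404959 0.6654246696063726 0.13077236577680862 0.04254693825032674
```

View pics/s6.png

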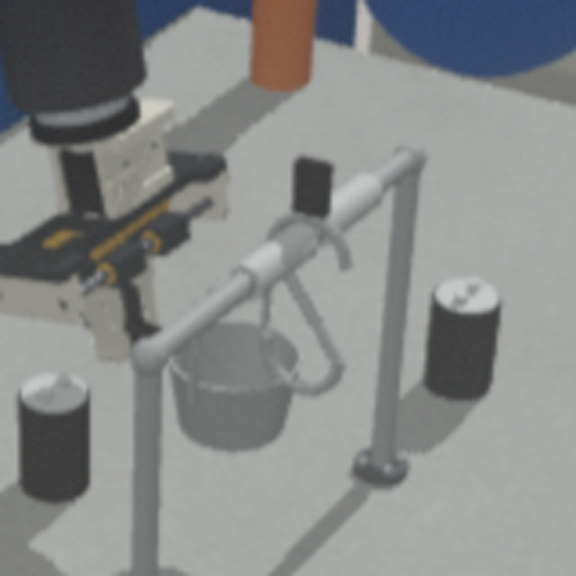

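```bash
python3 - <<'E'
from go import *
e=(180,-13,-2.3)
plan([(T(-.06,.192),e),(T(-.011,.192),e),(T(-.011,.167),e),(T(-.006,.157),e)],0,step=1.25)
E
```

```text
0,-0.13,0.15,0.61,-0,-0,0.001,
0,-0.14,0.14,0.61,-0,-0,0,
--
0,1.19,0,0.28,-0,-0,0,
0,1.2,0,0.27,-0,-0,0,
0,1.19,0,0.28,-0,-0,0,
0,1.2,0,0.27,-0,-0,0,
--
0,-0.19,0,0.81,-0,-0,0,
0,-0.19,0,0.81,-0,-0,0,
0,-0.18,0,0.82,-0,-0,0,
--
0,0.26,0,1.08,-0,-0,0,
--
```

Request:
move_arm(moves=[0, -0.13, 0.15, 0.6, 0, 0, 0, 0, -0.13, 0.15, 0.6, 0, 0, 0, 0, 0, 0, 0, 0, 0, 0, 0, 1.2, 0, 0.28, 0, 0, 0, 0, 1.2, 0, 0.27, 0, 0, 0, 0, 1.2, 0, 0.28, 0, 0, 0, 0, 1.2, 0, 0.27, 0, 0, 0, 0, 0, 0, 0, 0, 0, 0])

```text
clock: 18.2
tool_pos: [0.5446, 0.0531, 0.1117]
orientation: [-180.0, -13.1, -2.3]
force: [0.6, 0.3, -2.1]
opening: 0.0139
gripper_force: 30.0
```

```bash
python3 - <<'E'
from go import *
np.set_printoptions(precision=4,suppress=True)
o=ctrl.get_obs(); print(o["tool_pos"],o["orientation"],o["force"])
for n in("scene","wrist"):
    im,d,m=snap(n); C=cloud(m,d);Z=C[...,2]
    P=C[(abs(C[...,1]-.048)<.006)&(Z>.13)&(Z<.34)&(C[...,0]>.57)&(C[...,0]<.68)]
    print(n)
    for a in np.arange(.14,.32,.01):
        q=P[(P[:,2]>=a)&(P[:,2]<a+.01)]
        if len(q)>2: print(round(a+.005,3),len(q),"x",q[:,0].min(),q[:,0].max(),"y",np.median(q[:,1]))
    if n=="scene": s=cv2.resize(im[170:240,370:430],(510,595),interpolation=2)
cv2.imwrite("pics/s7.png",s[:,:,::-1])
E
```

```text
[0.5446 0.0531 0.1117] [-179.9528  -13.077    -2.3277] [ 0.6116  0.3405 -2.1064]
scene
0.145 32 x 0.6157926999144346 0.6529891535764141 y 0.045847694913964454
0.155 38 x 0.6116795862346764 0.6600005915344919 y 0.04591072019560105
0.165 20 x 0.6054536746178956 0.6625699814548399 y 0.04629832481984475
0.175 21 x 0.6051773073160776 0.6623921587150251 y 0.04592761715091398
0.185 21 x 0.6422774211684117 0.6621854899266209 y 0.04624801302695514
0.195 28 x 0.6240979368664349 0.6485933801014518 y 0.04700716813131278
0.205 16 x 0.6283803137589083 0.642170055810612 y 0.04642962212149848
0.215 17 x 0.618588300849928 0.631963835221939 y 0.046269664300082836
0.225 6 x 0.6224975454549094 0.627094905900658 y 0.04631493987997137
0.245 17 x 0.6038569667182766 0.6622883021584073 y 0.046385780651551745
0.255 37 x 0.6066387093610646 0.6610400895364185 y 0.046251348703415074
0.265 48 x 0.6123706622618675 0.6554988579638459 y 0.045947419416638935
0.275 30 x 0.6215783830344283 0.6450511660122707 y 0.044373648291112344
0.285 35 x 0.6216601574847288 0.6448361338412151 y 0.04444911219661085
0.295 37 x 0.6190340663151783 0.6444194161895135 y 0.044727803870675764
0.305 36 x 0.6188096615471134 0.6439941544356287 y 0.0467819127108009
wrist
0.145 999 x 0.6188579843694537 0.6470006769799771 y 0.05111662487237208
0.155 435 x 0.6054200931685734 0.6464677342434749 y 0.05197940118542521
0.165 25 x 0.6032802747316939 0.6054198061310099 y 0.051681578997862423
0.175 725 x 0.6030916644425218 0.6107925097205702 y 0.05142583588106046
0.185 18 x 0.6239409189405235 0.6251170164076485 y 0.04753915806118481
0.195 562 x 0.622483917843369 0.6251721301167877 y 0.04809831961206727
0.275 1233 x 0.5778847192358049 0.5778847192358049 y 0.052590998938545186
```

View pics/s7.png

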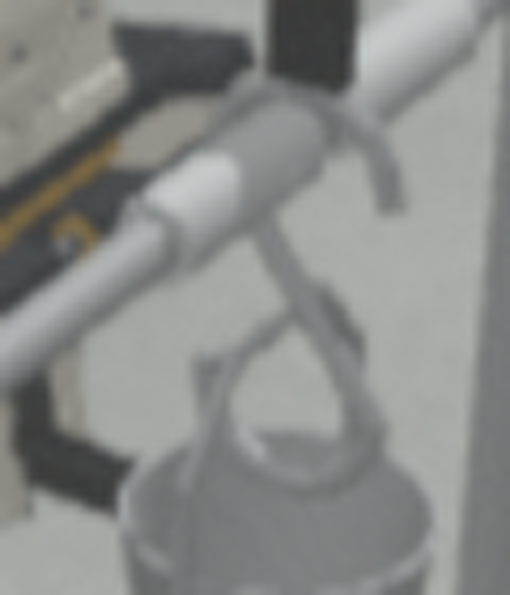

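The bail (crown at x≈0.626, z≈0.192) is inside the mouth, between the tip (x 0.603-0.611) and the shank (x 0.636). Lower.

Request:
move_arm(moves=[0, -0.18, 0, 0.8, 0, 0, 0, 0, -0.18, 0, 0.8, 0, 0, 0, 0, -0.18, 0, 0.8, 0, 0, 0, 0, 0.2, 0, 0.6, 0, 0, 0, 0, 0.2, 0, 0.5, 0, 0, 0, 0, 0, 0, 0, 0, 0, 0])

```text
clock: 18.9
tool_pos: [0.549, 0.0526, 0.0765]
orientation: [-180.0, -13.0, -2.3]
force: [0.1, -0.5, -1.9]
opening: 0.0139
gripper_force: 30.0
```

Request:
move_arm(moves=[0, 0, 0, 0.15, 0, 0, 0, 0, 0, 0, 0.15, 0, 0, 0, 0, 0, 0, 0, 0, 0, 0])

```text
clock: 19.2
tool_pos: [0.5496, 0.0526, 0.0744]
orientation: [-180.0, -13.0, -2.3]
force: [-0.2, 0.0, -2.4]
opening: 0.0141
gripper_force: 30.0
```

Request:
move_arm(moves=[0, 0, 0, 0.1, 0, 0, 0, 0, 0, 0, 0, 0, 0, 0])

```text
clock: 19.4
tool_pos: [0.5498, 0.0526, 0.0734]
orientation: [-180.0, -13.1, -2.3]
force: [-0.7, 0.2, -2.1]
opening: 0.0138
gripper_force: 30.0
```

Request:
move_arm(moves=[0, 0, 0, 0.1, 0, 0, 0, 0, 0, 0, 0, 0, 0, 0])

```text
clock: 19.6
tool_pos: [0.55, 0.0526, 0.0723]
orientation: [-180.0, -13.0, -2.3]
force: [-0.4, 1.0, -2.0]
opening: 0.0137
gripper_force: 30.0
```

Request:
move_arm(moves=[0, 0, 0, 0.08, 0, 0, 0, 0, 0, 0, 0, 0, 0, 0])

```text
clock: 19.8
tool_pos: [0.5502, 0.0526, 0.0715]
orientation: [-180.0, -13.0, -2.3]
force: [-0.6, -0.9, -2.6]
opening: 0.0137
gripper_force: 30.0
```

Request:
move_arm(moves=[0, 0, 0, 0.08, 0, 0, 0, 0, 0, 0, 0, 0, 0, 0])

```text
clock: 20.0
tool_pos: [0.5505, 0.0527, 0.0709]
orientation: [-180.0, -13.1, -2.3]
force: [-0.0, -0.7, -1.6]
opening: 0.0139
gripper_force: 30.0
```

Request:
move_arm(moves=[0, 0, 0, 0.06, 0, 0, 0, 0, 0, 0, 0, 0, 0, 0])

```text
clock: 20.2
tool_pos: [0.5508, 0.0528, 0.0705]
orientation: [-179.9, -13.1, -2.3]
force: [0.0, -0.8, -0.8]
opening: 0.0139
gripper_force: 30.0
```

Request:
move_arm(moves=[0, 0, 0, 0.06, 0, 0, 0, 0, 0, 0, 0, 0, 0, 0, 0, 0, 0, 0, 0, 0, 0])

```text
clock: 20.5
tool_pos: [0.551, 0.0528, 0.07]
orientation: [-179.9, -13.1, -2.3]
force: [0.4, -0.0, 1.6]
opening: 0.0135
gripper_force: 30.0
```

```bash
python3 - <<'E'
from h import *
print(np.mean([ctrl.get_obs()["force"] for _ in range(3)],0))
im,d,m=snap("scene"); C=cloud(m,d);Z=C[...,2]; print(ctrl.get_obs()["force"])
t=C[(abs(C[...,0]-.634)<.03)&(abs(C[...,1]-.046)<.012)&(Z>.275)&(Z<.33)]; print("tab",t.min(0),t.max(0))
im,d,m=snap("wrist"); C=cloud(m,d);Z=C[...,2]; print(ctrl.get_obs()["force"])
b=C[(abs(C[...,0]-.628)<.012)&(abs(C[...,1]-.05)<.025)&(abs(C[...,1]-.05)>.008)&(Z>.135)&(Z<.18)]
print(len(b),np.median(b,0),np.percentile(b[:,2],97))
E
```

```text
[ 0.36848799 -0.01253219  1.62911749]
[0.14737489 0.25206409 0.44172354]
tab [0.61961559 0.03914843 0.2750074 ] [0.64608049 0.05343307 0.30697385]
[0.99086834 0.02965826 1.55734291]
2095 [0.63085915 0.04095192 0.15129866] 0.1531791289015346
```

The hook now carries the pail. Release and back off.

Request:
move_arm(moves=[2, 0, 0, 0, 0, 0, 0, 3, 0, 0, 0, 0, 0, 0, 4.5, 0, 0, 0, 0, 0, 0, 4.5, 0, 0, 0, 0, 0, 0, 4.5, 0, 0, 0, 0, 0, 0])

```text
clock: 21.1
tool_pos: [0.5506, 0.0526, 0.0696]
orientation: [-180.0, -13.0, -2.3]
force: [-0.3, 0.2, 0.2]
opening: 0.0433
gripper_force: 0.0
```

```bash
cat > fin.py <<'E'
from h import *
np.set_printoptions(precision=4,suppress=True)
o=ctrl.get_obs(); print(o["clock"],o["tool_pos"],o["orientation"],o["opening"],o["force"])
im,d,m=snap("wrist"); C=cloud(m,d);Z=C[...,2]
h=C[(im.max(2)<75)&(C[...,0]>.5)&(C[...,0]<.6)&(abs(C[...,1]-.053)<.02)&(Z>.05)&(Z<.105)]
print("handle",len(h),h.min(0),h.max(0),np.polyfit(h[:,0],h[:,2],1) if len(h)>9 else "")
b=C[(abs(C[...,0]-.632)<.014)&(abs(C[...,1]-.05)<.025)&(abs(C[...,1]-.05)>.008)&(Z>.135)&(Z<.18)]
if len(b): print("bail",len(b),np.median(b,0),np.percentile(b[:,2],97))
im,d,m=snap("scene"); C=cloud(m,d);Z=C[...,2]
t=C[(abs(C[...,0]-.634)<.03)&(abs(C[...,1]-.046)<.012)&(Z>.275)&(Z<.33)]; print("tab",t.min(0),t.max(0))
p=C[(abs(C[...,0]-.638)<.06)&(abs(C[...,1]-.05)<.06)&(Z>.015)&(Z<.11)]; print("pail",len(p),p.min(0),p.max(0))
cv2.imwrite("pics/fin_%d.png"%(o["clock"]*100),cv2.resize(im[140:260,340:460],(600,600),interpolation=2)[:,:,::-1])
E
python3 fin.py
```

```text
21.1 [0.5506 0.0526 0.0696] [-179.9653  -13.0363   -2.2859] 0.04331235652912435 [-0.3348  0.1761  0.2402]
handle 4575 [0.5268 0.033  0.0849] [0.5898 0.0628 0.1041] [-0.034  0.108]
bail 3151 [0.6295 0.0409 0.152 ] 0.154023473320839
tab [0.6185 0.0387 0.275 ] [0.6464 0.0578 0.3073]
pail 1138 [ 0.5793 -0.0014  0.0346] [0.6789 0.0947 0.1084]
```

Request:
move_arm(moves=[4.5, 0, 0, -1, 0, 0, 0, 4.5, 0, 0, -2, 0, 0, 0, 4.5, 0, 0, -3, 0, 0, 0, 4.5, -1, 0, -3, 0, 0, 0, 4.5, -2, 0, -3, 0, 0, 0, 4.5, -3, 0, -2, 0, 0, 0, 4.5, 0, 0, 0, 0, 0, 0, 4.5, 0, 0, 0, 0, 0, 0])

```text
clock: 22.0
tool_pos: [0.4605, 0.0566, 0.1939]
orientation: [-179.8, -13.2, -2.2]
force: [0.4, 0.5, -0.2]
opening: 0.0445
gripper_force: 0.0
```

Request:
move_arm(moves=[4.5, 0, 0, 0, 0, 0, 0, 4.5, 0, 0, 0, 0, 0, 0, 4.5, 0, 0, 0, 0, 0, 0, 4.5, 0, 0, 0, 0, 0, 0, 4.5, 0, 0, 0, 0, 0, 0, 4.5, 0, 0, 0, 0, 0, 0, 4.5, 0, 0, 0, 0, 0, 0, 4.5, 0, 0, 0, 0, 0, 0])

```text
clock: 22.8
tool_pos: [0.4607, 0.0561, 0.1925]
orientation: [-180.0, -13.0, -2.3]
force: [-0.4, -0.3, -0.4]
opening: 0.0452
gripper_force: 0.0
```

```bash
python3 fin.py; sleep 0; python3 fin.py | tail -2; ls -t pics | head -1; cp pics/$(ls -t pics|head -1) pics/last.png
```

```text
22.8 [0.4607 0.0561 0.1925] [-179.9635  -13.0414   -2.2864] 0.045193189380250263 [-0.422  -0.3283 -0.4142]
handle 2136 [0.5146 0.0454 0.057 ] [0.597  0.063  0.0906] [-0.0212  0.0998]
tab [0.6196 0.0379 0.2752] [0.6456 0.0548 0.3072]
pail 1144 [ 0.5782 -0.0046  0.036 ] [0.6812 0.0985 0.11  ]
tab [0.6202 0.0373 0.2754] [0.6463 0.0563 0.309 ]
pail 1140 [ 0.5782 -0.0006  0.0355] [0.6805 0.0955 0.1094]
fin_2290.png
```

View pics/last.png

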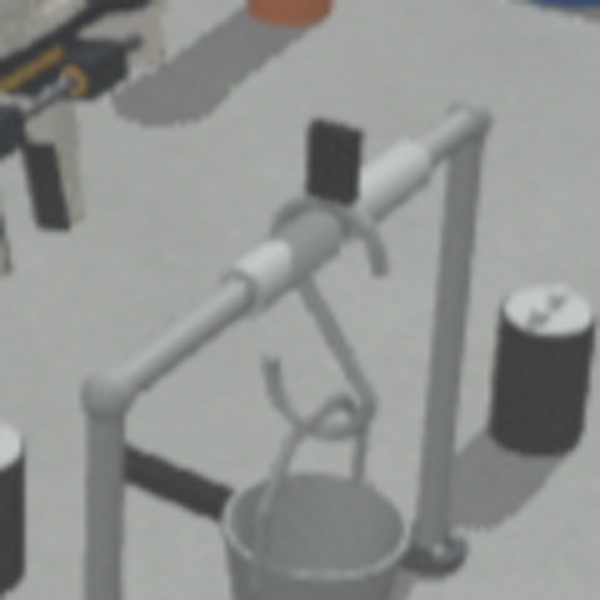

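The picture shows the bail in the lower curl (px 340,420), the pail hanging level with its foot about 36 mm up, the hook seated in the groove (tab top 0.307) and the gripper clear at left. I'm handing the job in.

```bash
python3 -c "
from plant import ctrl
print(ctrl.close_job())"
```

```text
the job is handed in; nothing more can be done
None
```

I handed the job in at about 23 s: the hook hangs free in the sleeve's groove and the pail hangs from its lower curl, level, still and about 36 mm off the bench, but no verdict came back.

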